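Close the sifter shaker and take off its dust cap

ROBOT

A 6-joint arm with a two-finger parallel gripper is mounted at the origin on a cart in front of the work surface, level with it; the furniture and walls round the work are solid. World frame = base frame: x ahead of the robot, y to its left, z up, the work surface at z = 0. Lengths are in mm, angles in rad, forces in N, time in s.
With the tool pointing down it reaches from about 350 to 775 mm from the base axis. Payload 7.3 kg.
Tool frame: the origin (TCP) lies at the very end of the fingers, on their centre line; the grasp point (between the pads) lies 19 mm behind it; x points along the fingers, z is the direction in which the jaws open and shut, and the axes are right-handed (so a half turn about x gives the same grasp; the last joint's range is limited). The gripper opens to 92 mm and grips with 3 to 60 N. Pads are 19 mm wide; open, the fingers measure 130 mm over their backs; the gripper's body (75 mm by 190 mm) begins 47 mm behind the grasp point.
Start: joints at [1.036, 0.342, 1.524, -0, 1.275, -0.146], TCP at [199.005, 485.845, 192.541] pointing down, gripper open.
Joint ranges: [-2.53, 2.53], [-0.77, 2.02], [0.04, 2.7], [-1, 4.14], [0.28, 2.66], [-3.11, 3.11]. Speed limits (rad/s): [2.57, 2.57, 3.14, 3.14, 3.14, 3.14].

INTERFACE

Orientations are given as [roll, pitch, yaw] about the fixed x, y, z axes, in that order (R = Rz(yaw) Ry(pitch) Rx(roll)).
In Python, from plant import * gives the robot as it stands.
- The arm moves only by the shell command python3 -m creep 'ROWS'. ROWS is JSON, a list of rows, each an object of numbers: "tx", "ty", "tz": the shift along the tool's x, y, z in cm; "wx", "wy", "wz": the turn, a rotation vector about the tool's x, y, z in rad; "gripper": the closure, from -1 (fully open) to 1 (shut). A call has 1 to 8 rows; each row is the pose to reach, as a shift and turn from the pose commanded when the call began, along the tool's axes at that moment; what a row does not reach only later rows make up. A row lasts 1/12 s, in which the tool goes at most 41.7 mm and 7.16 degrees, less where a joint would pass 70% of its speed; a pose out of reach is approached as far as the arm can. A call with a gripper value outside its range is refused whole. The fingers move at their own pace and stop on an object; the grip force is fixed at half the most. Time passes only in rows, so rows that repeat a pose let the fingers close. It gives the time, the measured TCP pose, the force and the opening at its end, in the units of the state.
- get_obs(): the state, without advancing time (a new reading comes with each control period).
- capture(name): name is "side" or "top" or "wrist"; returns a dict with "frame" (480x640x3 uint8, red, green, blue), "z_map" (480x640 float32, mm along the optical axis (not along the pixel's ray), 0 where there is no reading), "vertical_fov" (degrees; the focal length in pixels is half the picture's height over the tangent of half this angle, whatever the lens; pixels are square), "cx", "cy" (the principal point, pixels), "xyz" and "rotation" of the camera in the world. Camera axes: x right, y down, z forward; pixel columns grow to the right and rows downward; lengths in mm; the calibration is good to about 2 mm. A picture is of the moment at which its call begins.
- close_job(): hands the job in, once; it reports no verdict.
The state is a dict: "time": time; "joint_positions": joint angles; "dq": joint speeds; "tau": joint torques, N m; "tool_pos": TCP position; "tcp_rot": TCP orientation; "contact_force": force on the tool from outside, world axes, zero at the start; "moment": the same for the moment, N m; "grip_width": finger opening in mm.
Only numpy, scipy, OpenCV 4.12 (cv2) and the standard library are available. Lean on these libraries where they do the work, as an engineer would, in place of code of your own. Each camera call takes 0.05 s, during which the arm holds its last target.

TASK

Get the steel sifter shaker ready for dusting the drinks: pick up its lid set by the bar of the blue cap, lower it so that the sifter's two pins drop through the two slots in the shaker's mouth, and turn it clockwise, seen from above, until it comes to its stop, so that the sifter is locked. Then pull the blue cap alone straight up off the sifter, leaving the sifter locked down flat on the shaker and the shaker standing where it was. Never touch the sifter itself with the fingers, leave the glasses and the spoon alone, and finish still holding the cap in the gripper, well clear above the shaker.

Things in the scene. Friction and masses are not known exactly. Their poses are not given: they have to be found in the camera images.
- cap: blue plastic dust cap (outer lid), round, 62 mm across, 14 mm high, finger bar on top; about 40 g. Origin: centre of its lower edge, x along the bar, z up. A snap holds it on the sifter lid, which it carries along; a straight pull of about 4 N takes it off. Notches at +y and -y sit over keys of the sifter lid, so it turns that lid with it (3 degrees of play).
- cap_bar (a point): centre of the top of the cap's finger bar, 38 mm above the cap's origin; axes as the cap's. The bar is 46 mm long (x), 12 mm wide (y) and 24 mm high, upright, with a white line along its top; it always points along the sifter lid's two pins.
- sifter_lid: steel sifter lid (inner lid), nested in the cap, at first standing on its plug on the worktop. Origin: centre of the plug's foot, z up. Plug 48 mm across, 14 mm deep, 4 mm chamfer at the foot; flange 68 mm across from 14 to 17 mm up; the cap's edge rests on it at 17 mm; perforated boss to 27 mm. About 120 g.
- lid_pins (a point): in the plug's axis at the height of the two bayonet pins, 5 mm above the sifter lid's origin; axes as the lid's. The pins stick out along +x and -x, 7 mm thick, their ends 30.5 mm from the axis.
- shaker: open steel shaker body with a blue foot, 72 mm across, 90 mm high, loose on the worktop but heavy (0.9 kg). Origin: centre of its underside, z up. Seated, the sifter lid's flange lies on the rim, its origin 76 mm above this one. From the slots the pins run under the collar clockwise only (seen from above), caught from 25 degrees on, to stops at 50 degrees; play up and down 1.5 mm.
- shaker_mouth (a point): centre of the shaker's mouth, level with its rim, 90 mm up; axes as the shaker's. The collar here is 4 mm thick, 52 mm inside diameter, with two slots along +x and -x, 13 mm wide, out to 33 mm from the centre for the pins (either pin in either slot); a blue rib on the outside marks each slot.
- glass_mug_a: clear glass mug, 66 x 92 x 74 mm, origin at the centre of its underside; a bystander
- glass_mug_b: larger clear glass mug, 76 x 106 x 88 mm, origin at the centre of its underside; a bystander
- glass_cup: small clear glass cup without handle, 72 mm across, 62 mm high, origin at the centre of its underside; a bystander
- teaspoon: steel teaspoon, 137 x 28 x 13 mm, origin at the centre of its underside; a bystander
There are look-alikes about, which are no part of the job. There is more than one size of the cap; the job needs the larger.

How it is judged:
By the outcome, as a careful person would: the job done as asked, in the order asked, and still so for the second after the job is handed in, while the arm keeps its last pose, push and grip.
It also fails if it takes over 45 s, if anything falls off the work surface, if the arm or the gripper's body presses on something with over 40 N, if the wrist force passes 120 N, or if a joint passes its speed limit or range.

## Working session

There is one attempt and no reset: what is moved stays moved. The work goes in short steps, Python scripts to look and compute and a shell command to move; the robot and the scene stay as the last step left them, time stands still between calls to the robot, and variables do not carry over. Pictures are saved under pics/ and viewed, and the job is handed in when it is done.

```bash
ls; mkdir -p pics; python3 - <<'E'
from plant import *
import cv2
o=get_obs();print(o)
for n in ("side","top","wrist"):
    c=capture(n);cv2.imwrite(f"pics/{n}0.png",c["frame"][:,:,::-1]);print(n,c["vertical_fov"],c["cx"],c["cy"],c["xyz"],c["rotation"])
E
```

```text
pics
{'time': 0.0, 'joint_positions': array([ 1.03602772e+00,  3.42718801e-01,  1.52505798e+00, -2.66338164e-06,
        1.27537272e+00, -1.45998397e-01]), 'dq': array([ 0.00027761,  0.00102214,  0.00134238, -0.00106452, -0.00080764,
        0.00091193]), 'tau': array([ 1.44718622e-03, -4.31253290e+01, -2.44218332e+01,  7.18697486e-02,
        5.58645430e-02, -1.32069599e-04]), 'tool_pos': array([198.73823228, 485.42080145, 191.83273848]), 'tcp_rot': array([ 2.99723013,  1.56923948, -2.10392829]), 'contact_force': array([ 0.26606011, -1.08706771,  0.84505586]), 'moment': array([-0.0213265 , -0.04244642,  0.02993511]), 'grip_width': 91.82220284148869}
side 42.62148754446056 319.4775863982548 231.71397350801007 [ -182.54913642 -1238.06575197   834.15899439] [-2.05160162e+00  2.00581945e-04 -4.41304261e-01]
top 49.191716458143055 328.05675288322936 233.51356065580083 [ 264.27313412    8.5662926  1226.49930258] [-3.00605302  0.0204652  -1.59259695]
wrist 61.845847892503386 321.72459092028885 237.0142512091955 [134.18702695 511.65973143 382.51392485] [2.87835382e+00 5.42244273e-04 1.18304053e+00]
```

View pics/top0.png

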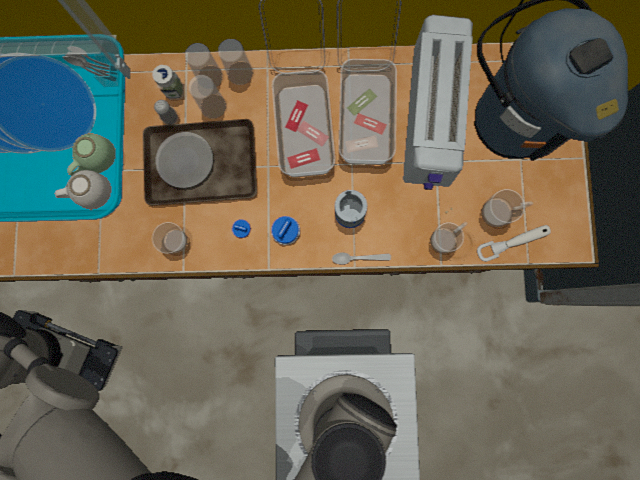

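View pics/side0.png

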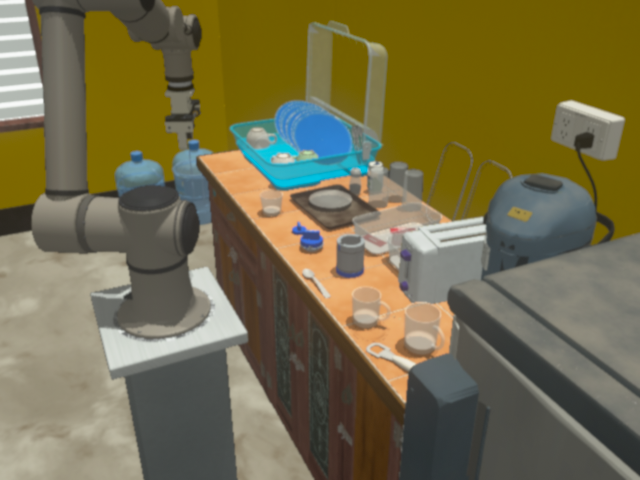

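View pics/wrist0.png

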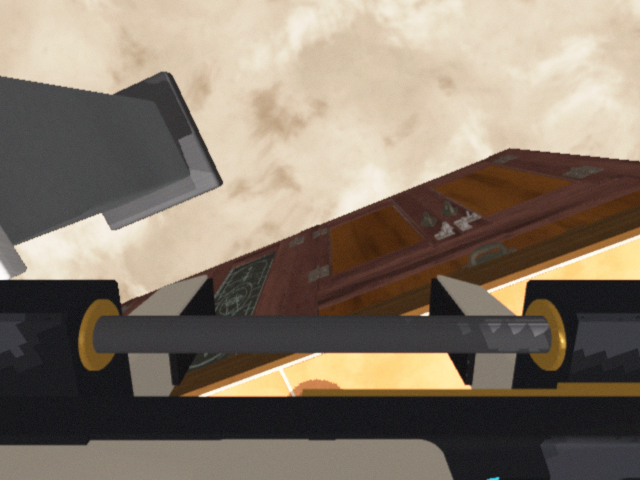

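Top view: the larger blue cap with its bar is at about (285,230), the small look-alike cap at (241,229), the shaker at (351,208), the spoon at (360,258), and the glasses at (171,239), (447,238) and (503,208). I choose the larger cap at (285,230) and check it in a crop.

```bash
cat > h.py <<'E'
from plant import *
import numpy as np, cv2
from scipy.spatial.transform import Rotation as R
def cam(n):
    c=capture(n); c["R"]=R.from_euler('xyz',c["rotation"]).as_matrix(); c["f"]=240/np.tan(np.radians(c["vertical_fov"]/2)); return c
def ray(c,u,v):
    return c["R"]@np.array([(u-c["cx"])/c["f"],(v-c["cy"])/c["f"],1])
def atz(c,u,v,z):
    d=ray(c,u,v); return c["xyz"]+d*(z-c["xyz"][2])/d[2]
def cloud(c):
    v,u=np.mgrid[0:480,0:640]; z=c["z_map"]
    p=np.stack([(u-c["cx"])/c["f"]*z,(v-c["cy"])/c["f"]*z,z],-1)
    return p@c["R"].T+np.array(c["xyz"])
def proj(c,p):
    q=c["R"].T@(np.array(p)-c["xyz"]); return q[0]/q[2]*c["f"]+c["cx"],q[1]/q[2]*c["f"]+c["cy"]
def crop(c,u0,v0,u1,v1,k,name):
    cv2.imwrite("pics/"+name,cv2.resize(np.ascontiguousarray(c["frame"][v0:v1,u0:u1,::-1]),None,fx=k,fy=k,interpolation=cv2.INTER_CUBIC))
E
python3 - <<'E'
from h import *
c=cam("top");crop(c,225,170,385,290,5,"topc.png")
P=cloud(c)
print(P[230,285],P[229,241],P[208,351],P[225,320],P[195,340], c["z_map"][230,285])
s=cam("side");crop(s,280,210,380,285,8,"sidec.png")
E
```

```text
[435.17338205 126.38419641  53.5872714 ] [444.02630788 231.41097217  26.29296116] [491.20149885 -25.69928386   3.66970815] [452.78102404  48.6236539    0.68584931] [5.04557358e+02 2.02635008e-01 9.19523369e+01] 1187.1156
```

View pics/topc.png

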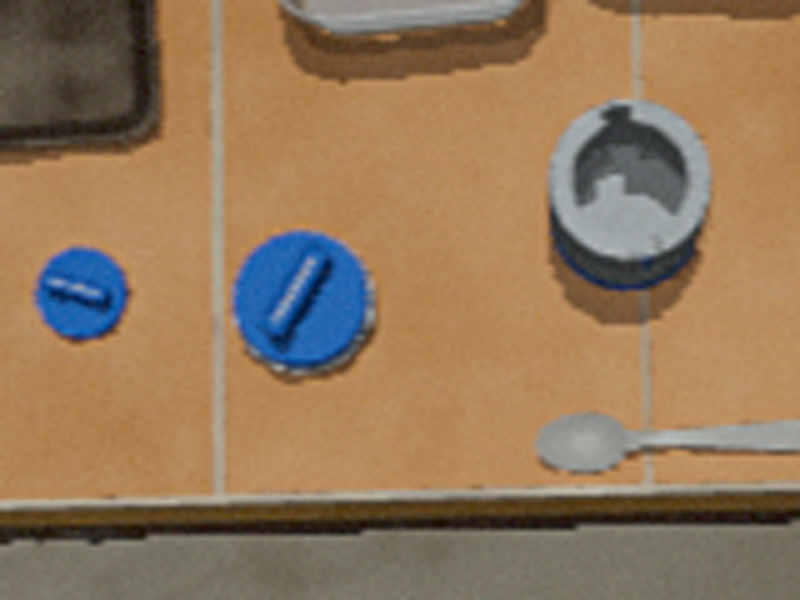

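View pics/sidec.png

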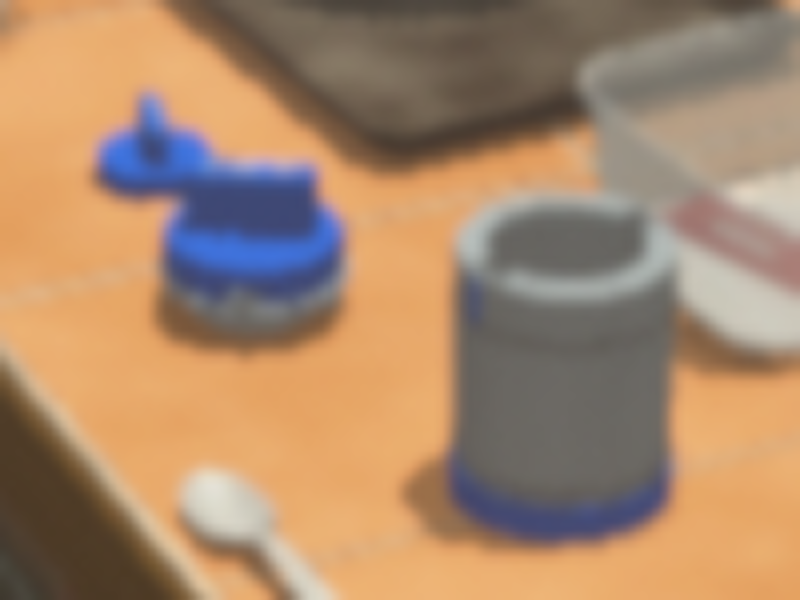

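The crops show the larger cap on its steel sifter with the bar from (275,328) to (322,258) in the enlarged crop. The shaker rim is centred near (631,180) with a slot at (613,112), and its opposite may be at (655,245). Next I measure both.

```bash
cat >> h.py <<'E'
def Rtool(yaw,base=0):
    # tool x down, tool z horizontal at angle yaw
    z=np.array([np.cos(yaw),np.sin(yaw),0]);x=np.array([0,0,-1.]);return np.stack([x,np.cross(z,x),z],1)
def goto(p,yaw):
    o=get_obs();M=R.from_euler('xyz',o["tcp_rot"]).as_matrix()
    best=None
    for k in (0,np.pi):
        r=R.from_matrix(M.T@Rtool(yaw+k)).as_rotvec()
        print("t cm",np.round(M.T@(np.array(p)-o["tool_pos"])/10,3),"w",np.round(r,3), "alt" if k else "")
    z=M[:,2];print("tool",np.round(o["tool_pos"],1),"zyaw",np.degrees(np.arctan2(z[1],z[0])),"xaxis",np.round(M[:,0],3),"F",np.round(o["contact_force"],1),"q6",o["joint_positions"][5],"w",o["grip_width"],"t",o["time"])
E
python3 - <<'E'
from h import *
c=cam("top");P=cloud(c);s=cam("side");Q=cloud(s)
for nm,cc,PP in(("top",c,P),("side",s,Q)):
    d=PP[...,:2]-[437,124]
    near=np.hypot(d[...,0],d[...,1])<40
    bar=near&(PP[...,2]>49)&(PP[...,2]<62)
    b=PP[bar];print(nm,"bar",len(b),b.mean(0),b[:,2].max())
    if len(b)>4:
        e=np.linalg.svd(b[:,:2]-b[:,:2].mean(0))[2][0];print(np.degrees(np.arctan2(e[1],e[0])))
    k=near&(PP[...,2]>26)&(PP[...,2]<36);x=PP[k];print("disc",len(x),x.mean(0),x.min(0),x.max(0))
    rm=(np.hypot(PP[...,0]-500,PP[...,1]+25)<55)&(PP[...,2]>84)&(PP[...,2]<97)
    x=PP[rm];A=np.c_[2*x[:,:2],np.ones(len(x))];print("rim",len(x),x.min(0),x.max(0),(x.min(0)+x.max(0))/2,np.median(x[:,2]))
print("bar ends",atz(c,225+275/5,170+328/5,55),atz(c,225+322/5,170+258/5,55))
print("slot",atz(c,225+613/5,170+112/5,90),atz(c,225+655/5,170+245/5,90),"rimc",atz(c,225+631/5,170+180/5,90))
goto([437,124,150],np.radians(56))
E
```

```text
top bar 106 [439.87589427 128.56004536  54.95734187] 61.74095057332033
148.3926191536523
disc 428 [439.26136485 128.31201956  31.42750042] [410.2209886   98.19914224  26.07259705] [471.59323264 159.12654075  35.99986341]
rim 375 [445.37730134 -58.70308067  84.24944579] [515.81980626  11.9239191   95.74579084] [480.5985538  -23.38958079  89.99761831] 90.70389726156145
side bar 59 [437.37393489 126.34550163  53.51350514] 59.73585231413222
-29.883152521731798
disc 151 [432.19167337 117.04207006  30.90681024] [405.78223558  91.19954097  26.16358722] [466.89089278 152.95060272  35.83033532]
rim 197 [445.98733767 -62.57166377  84.01833029] [513.63956455  15.89758448  93.77878251] [479.81345111 -23.33703965  88.8985564 ] 89.46124853193908
bar ends [422.47001276 137.6899067   55.        ] [453.94947763 116.05036353  55.        ]
slot [510.38819828 -16.74406597  90.        ] [450.38911515 -33.55971217  90.        ] rimc [479.64187592 -23.84406924  90.        ]
t cm [  4.242 -35.742 -24.45 ] w [ 0.205 -0.    -0.   ] 
t cm [  4.242 -35.742 -24.45 ] w [-2.937  0.    -0.   ] alt
tool [199.  485.8 192.4] zyaw 67.72085071325425 xaxis [-0. -0. -1.] F [-0.6 -0.5 -0. ] q6 -0.14597600450313453 w 92.049183960876 t 0.35
```

```bash
python3 -m creep '[{"tx":4,"ty":-35.5,"tz":-24.3,"wx":0.17},{"tx":4,"ty":-35.5,"tz":-24.3,"wx":0.17},{"tx":4,"ty":-35.5,"tz":-24.3,"wx":0.17},{"tx":4,"ty":-35.5,"tz":-24.3,"wx":0.17},{"tx":4,"ty":-35.5,"tz":-24.3,"wx":0.17},{"tx":4,"ty":-35.5,"tz":-24.3,"wx":0.17},{"tx":4,"ty":-35.5,"tz":-24.3,"wx":0.17},{"tx":4,"ty":-35.5,"tz":-24.3,"wx":0.17}]'
python3 - <<'E'
from h import *
goto([438.5,127,150],np.radians(58))
E
```

```text
t cm [  4.242 -35.767 -24.115] w [ 0.17 -0.   -0.  ] 
t cm [  4.242 -35.767 -24.115] w [-2.972  0.    -0.   ] alt
tool [199.  485.8 192.4] zyaw 67.72085071325425 xaxis [-0. -0. -1.] F [-0.6 -0.5 -0. ] q6 -0.14597600450313453 w 92.049183960876 t 0.35validation failed for argument at $[0]...
```

```bash
python3 -m creep '[{"tx":4,"ty":-35.7,"tz":-24.1,"wx":0.17,"wy":0,"wz":0,"gripper":-1},{"tx":4,"ty":-35.7,"tz":-24.1,"wx":0.17,"wy":0,"wz":0,"gripper":-1},{"tx":4,"ty":-35.7,"tz":-24.1,"wx":0.17,"wy":0,"wz":0,"gripper":-1},{"tx":4,"ty":-35.7,"tz":-24.1,"wx":0.17,"wy":0,"wz":0,"gripper":-1},{"tx":4,"ty":-35.7,"tz":-24.1,"wx":0.17,"wy":0,"wz":0,"gripper":-1},{"tx":4,"ty":-35.7,"tz":-24.1,"wx":0.17,"wy":0,"wz":0,"gripper":-1},{"tx":4,"ty":-35.7,"tz":-24.1,"wx":0.17,"wy":0,"wz":0,"gripper":-1},{"tx":4,"ty":-35.7,"tz":-24.1,"wx":0.17,"wy":0,"wz":0,"gripper":-1}]'
python3 - <<'E'
from h import *
goto([438.5,127,150],np.radians(58))
E
```

```text
time: 1.02
tool_pos: [383.9, 208.0, 161.8]
tcp_rot: [-0.539, 1.57, 0.473]
contact_force: [0.9, 0.6, 0.1]
grip_width: 91.7
t cm [ 1.182 -8.919 -3.973] w [-0.     0.001  0.   ] 
t cm [ 1.182 -8.919 -3.973] w [ 3.142e+00  1.000e-03 -1.000e-03] alt
tool [383.9 208.  161.8] zyaw 57.995370819838875 xaxis [ 0.001  0.    -1.   ] F [0.9 0.6 0.1] q6 -0.6918382960668851 w 91.70047954075629 t 1.0167
```

```bash
python3 -m creep '[{"tx":1.2,"ty":-8.9,"tz":-4,"wx":0,"wy":0,"wz":0,"gripper":-1},{"tx":1.2,"ty":-8.9,"tz":-4,"wx":0,"wy":0,"wz":0,"gripper":-1},{"tx":1.2,"ty":-8.9,"tz":-4,"wx":0,"wy":0,"wz":0,"gripper":-1},{"tx":1.2,"ty":-8.9,"tz":-4,"wx":0,"wy":0,"wz":0,"gripper":-1},{"tx":1.2,"ty":-8.9,"tz":-4,"wx":0,"wy":0,"wz":0,"gripper":-1},{"tx":1.2,"ty":-8.9,"tz":-4,"wx":0,"wy":0,"wz":0,"gripper":-1}]'
python3 - <<'E'
from h import *
goto([438.5,127,150],np.radians(58))
w=cam("wrist");cv2.imwrite("pics/w1.png",w["frame"][:,:,::-1]);print(w["xyz"],w["rotation"])
for z in (34,55):print(proj(w,[438.5,127,z]))
P=cloud(w);b=(P[...,2]>51)&(P[...,2]<60)&(np.hypot(P[...,0]-438,P[...,1]-127)<35)
x=P[b];print(len(x), x.mean(0) if len(x) else 0)
E
```

```text
time: 1.52
tool_pos: [436.8, 129.3, 149.7]
tcp_rot: [1.276, 1.57, 2.289]
contact_force: [0.6, -0.3, 0.6]
grip_width: 91.7
t cm [-0.026 -0.263 -0.108] w [-0.     0.    -0.001] 
t cm [-0.026 -0.263 -0.108] w [ 3.142e+00 -1.000e-03 -0.000e+00] alt
tool [436.8 129.3 149.7] zyaw 57.99538625136045 xaxis [-0.  0. -1.] F [ 0.6 -0.3  0.6] q6 -0.8935592534218386 w 91.73434243773745 t 1.5167
[377.5881532  165.72919124 340.36810261] [ 2.87887692e+00 -9.58306588e-04  1.01327250e+00]
(np.float64(320.53984938087996), np.float64(224.4542598526485))
(np.float64(320.48561233014925), np.float64(231.0128510051883))
906 [439.01230485 130.10374538  53.11462068]
```

View pics/w1.png

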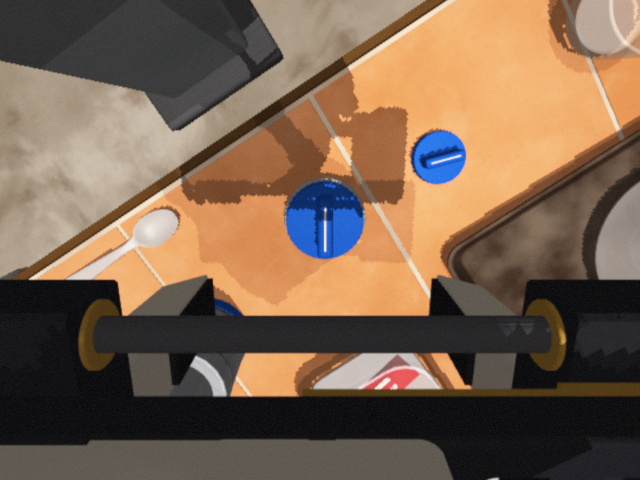

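The wrist view shows the large cap at (325,220) with its white line upright from (325,206) to (325,252), so the yaw is nearly right. The small cap is at (439,157).

```bash
python3 - <<'E'
from h import *
w=cam("wrist");crop(w,275,170,375,270,6,"w2.png")
f=w["frame"].astype(int);m=(f.min(2)>150);m[:, :300]=0;m[:,350:]=0;m[:195]=0;m[262:]=0
v,u=np.nonzero(m);print(len(u),u.min(),u.max(),v.min(),v.max())
k=np.polyfit(v,u,1);v0,v1=v.min(),v.max()
a=atz(w,np.polyval(k,v0),v0,55);b=atz(w,np.polyval(k,v1),v1,55)
d=b-a;print(a,b,(a+b)/2,np.degrees(np.arctan2(d[1],d[0])),np.hypot(*d[:2]))
# disc
g=(f[...,2]>1.6*f[...,0])&(f[...,2]>60);g[:,:275]=0;g[:,375:]=0;g[:170]=0;g[265:]=0
v,u=np.nonzero(g);print("disc ext",u.min(),u.max(),v.min(),v.max())
c=atz(w,(u.min()+u.max())/2,(v.min()+v.max())/2,31);print(c, np.hypot(*(atz(w,u.min(),220,31)-atz(w,u.max()+1,220,31))[:2]))
E
```

```text
61 324 325 221 251
[433.61728659 133.75966145  55.        ] [453.09804743 121.73082119  55.        ] [443.35766701 127.74524132  55.        ] -31.69420258151469 22.895262416769075
disc ext 286 362 181 258
[437.11423392 131.37535037  31.        ] 60.8961485250003
```

View pics/w2.png

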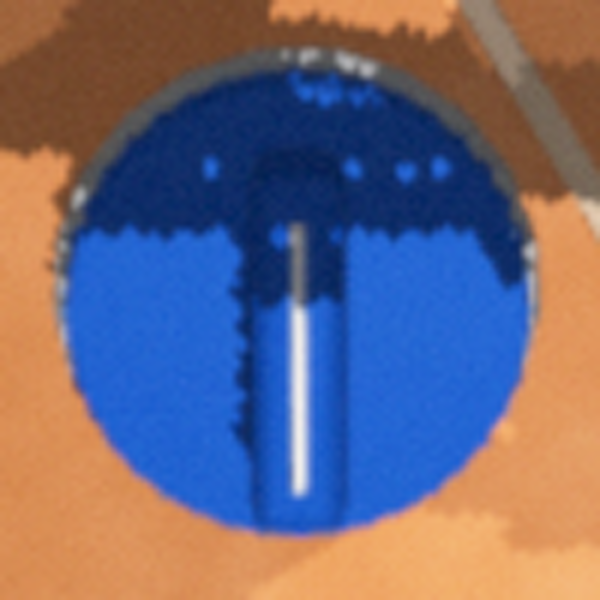

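```bash
python3 - <<'E'
from h import *
w=cam("wrist")
a=atz(w,324.3,206.7,55);b=atz(w,324.6,252.0,55);d=b-a
print(a,b,(a+b)/2,np.degrees(np.arctan2(d[1],d[0])),np.hypot(*d[:2]))
goto((a+b)/2*[1,1,0]+[0,0,35.5],np.radians(58.2))
E
```

```text
[424.59247185 139.35513994  55.        ] [453.85744814 121.50280158  55.        ] [439.22495999 130.42897076  55.        ] -31.384193894488273 34.28038538137847
t cm [11.445 -0.166  0.179] w [-0.002  0.     0.   ] 
t cm [11.445 -0.166  0.179] w [ 3.14e+00  0.00e+00 -1.00e-03] alt
tool [436.8 129.8 150. ] zyaw 58.096006991141074 xaxis [ 0.  0. -1.] F [ 0.2 -0.2  0.2] q6 -0.8939784097165653 w 91.72841120736409 t 1.6667
```

```bash
python3 -m creep '[{"tx":4,"ty":-0.17,"tz":0.12,"wx":0,"wy":0,"wz":0,"gripper":-1},{"tx":7,"ty":-0.17,"tz":0.12,"wx":0,"wy":0,"wz":0,"gripper":-1},{"tx":9.5,"ty":-0.17,"tz":0.12,"wx":0,"wy":0,"wz":0,"gripper":-1},{"tx":11,"ty":-0.17,"tz":0.12,"wx":0,"wy":0,"wz":0,"gripper":-1},{"tx":11.4,"ty":-0.17,"tz":0.12,"wx":0,"wy":0,"wz":0,"gripper":-1},{"tx":11.4,"ty":-0.17,"tz":0.12,"wx":0,"wy":0,"wz":0,"gripper":-1},{"tx":11.4,"ty":-0.17,"tz":0.12,"wx":0,"wy":0,"wz":0,"gripper":-1}]'
python3 - <<'E'
from h import *
goto([439.2,130,35.5],np.radians(58.2))
w=cam("wrist");cv2.imwrite("pics/w3.png",w["frame"][:,:,::-1])
s=cam("side");crop(s,270,200,390,290,6,"s3.png")
E
```

```text
time: 2.25
tool_pos: [439.9, 129.3, 36.5]
tcp_rot: [-0.8, 1.57, 0.213]
contact_force: [-0.2, -0.2, -0.2]
grip_width: 91.9
t cm [0.098 0.098 0.016] w [-0.003  0.001  0.001] 
t cm [0.098 0.098 0.016] w [ 3.139e+00  1.000e-03 -1.000e-03] alt
tool [439.9 129.3  36.5] zyaw 58.04017272967178 xaxis [ 0.001  0.    -1.   ] F [-0.2 -0.2 -0.2] q6 -0.8946274158897157 w 91.8699762786717 t 2.25
```

View pics/w3.png

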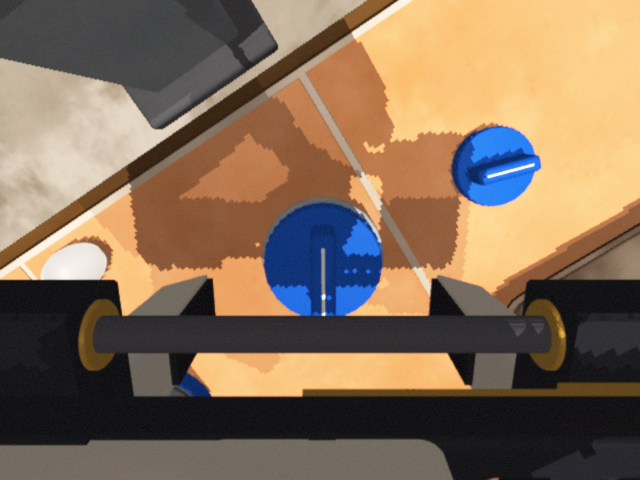

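View pics/s3.png

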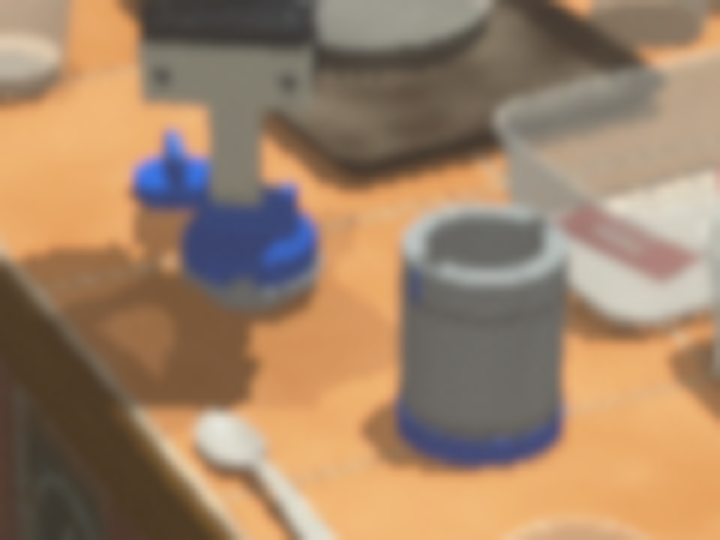

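Both views show the fingers straddling the bar, centred on the white line at (323,285) and above the disc. I close the gripper.

```bash
python3 -m creep '[{"tx":0.1,"ty":0.05,"tz":0,"wx":0,"wy":0,"wz":0,"gripper":1},{"tx":0.1,"ty":0.05,"tz":0,"wx":0,"wy":0,"wz":0,"gripper":1},{"tx":0.1,"ty":0.05,"tz":0,"wx":0,"wy":0,"wz":0,"gripper":1},{"tx":0.1,"ty":0.05,"tz":0,"wx":0,"wy":0,"wz":0,"gripper":1},{"tx":0.1,"ty":0.05,"tz":0,"wx":0,"wy":0,"wz":0,"gripper":1},{"tx":0.1,"ty":0.05,"tz":0,"wx":0,"wy":0,"wz":0,"gripper":1},{"tx":0.1,"ty":0.05,"tz":0,"wx":0,"wy":0,"wz":0,"gripper":1},{"tx":0.1,"ty":0.05,"tz":0,"wx":0,"wy":0,"wz":0,"gripper":1}]'
python3 -m creep '[{"tx":0,"ty":0,"tz":0,"wx":0,"wy":0,"wz":0,"gripper":1},{"tx":0,"ty":0,"tz":0,"wx":0,"wy":0,"wz":0,"gripper":1},{"tx":0,"ty":0,"tz":0,"wx":0,"wy":0,"wz":0,"gripper":1},{"tx":0,"ty":0,"tz":0,"wx":0,"wy":0,"wz":0,"gripper":1}]'
python3 - <<'E'
from h import *
goto([439.2,130,35.5],np.radians(58.2))
E
```

```text
time: 3.02
tool_pos: [439.1, 129.0, 34.7]
tcp_rot: [0.816, 1.571, 1.828]
contact_force: [0.8, 0.9, 0.5]
grip_width: 43.4
time: 3.35
tool_pos: [439.1, 129.0, 34.7]
tcp_rot: [0.105, 1.571, 1.117]
contact_force: [-0.2, -0.4, -0.3]
grip_width: 16.6
t cm [-0.081  0.042  0.089] w [-0.004  0.    -0.   ] 
t cm [-0.081  0.042  0.089] w [ 3.138 -0.    -0.   ] alt
tool [439.1 129.   34.7] zyaw 57.98602458060525 xaxis [ 0.  0. -1.] F [-0.2 -0.4 -0.3] q6 -0.8941039565272634 w 16.551236668803234 t 3.35
```

```bash
python3 -m creep '[{"tx":0,"ty":0,"tz":0,"wx":0,"wy":0,"wz":0,"gripper":1},{"tx":0,"ty":0,"tz":0,"wx":0,"wy":0,"wz":0,"gripper":1},{"tx":0,"ty":0,"tz":0,"wx":0,"wy":0,"wz":0,"gripper":1},{"tx":0,"ty":0,"tz":0,"wx":0,"wy":0,"wz":0,"gripper":1}]'
python3 - <<'E'
from h import *
goto([439.2,130,35.5],np.radians(58.2))
w=cam("wrist");cv2.imwrite("pics/w4.png",w["frame"][:,:,::-1])
E
```

```text
time: 3.68
tool_pos: [439.1, 129.0, 34.7]
tcp_rot: [0.628, 1.571, 1.64]
contact_force: [0.6, 0.2, 0.5]
grip_width: 0.4
t cm [-0.081  0.04   0.09 ] w [-0.004  0.    -0.   ] 
t cm [-0.081  0.04   0.09 ] w [ 3.138 -0.    -0.   ] alt
tool [439.1 129.   34.7] zyaw 57.98226323087569 xaxis [-0.  0. -1.] F [0.6 0.2 0.5] q6 -0.8940354410943167 w 0.4163386401821444 t 3.6833
```

View pics/w4.png

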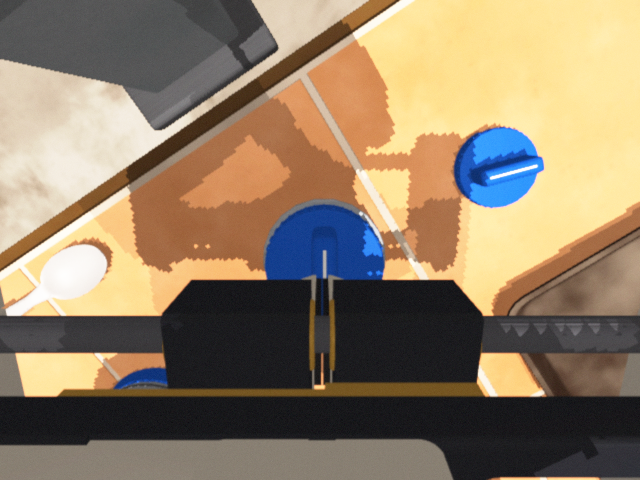

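```bash
python3 - <<'E'
from h import *
w=cam("wrist");crop(w,255,190,395,400,4,"w5.png".replace("w5","w5"))
im=cv2.imread("pics/w5.png");cv2.imwrite("pics/w5.png",im[:600])
s=cam("side");crop(s,270,190,370,265,8,"s5.png")
t=cam("top");crop(t,235,190,335,265,8,"t5.png")
E
```

```text
(no output)
```

View pics/w5.png

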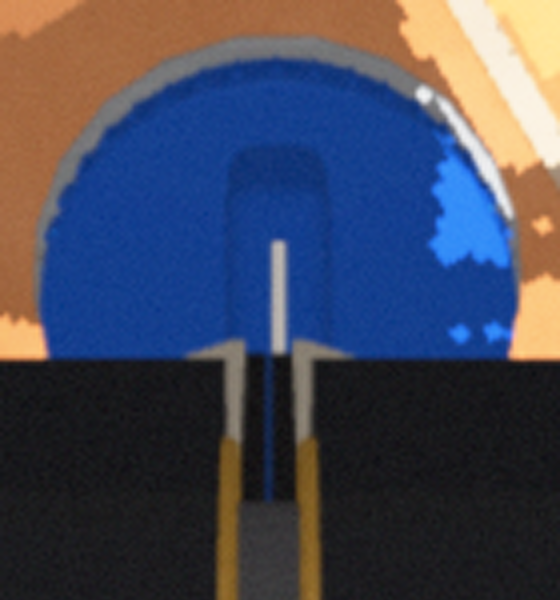

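View pics/s5.png

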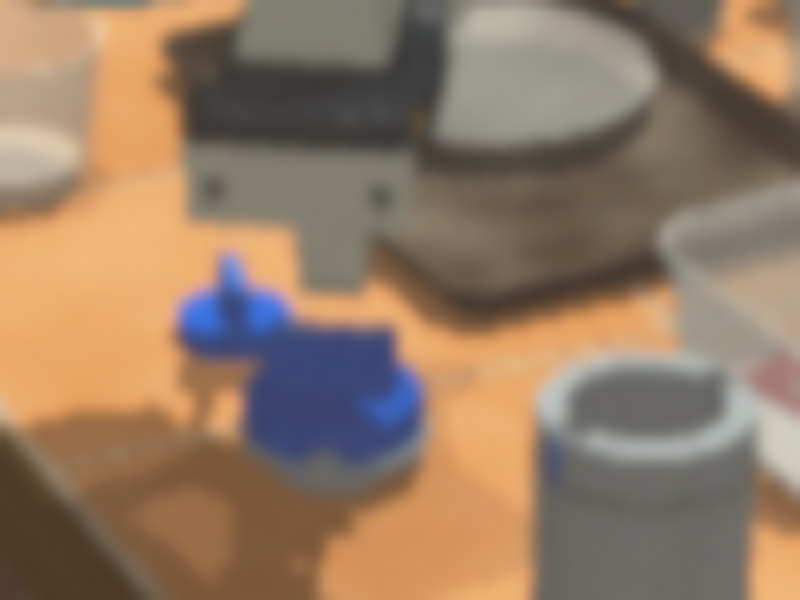

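View pics/t5.png

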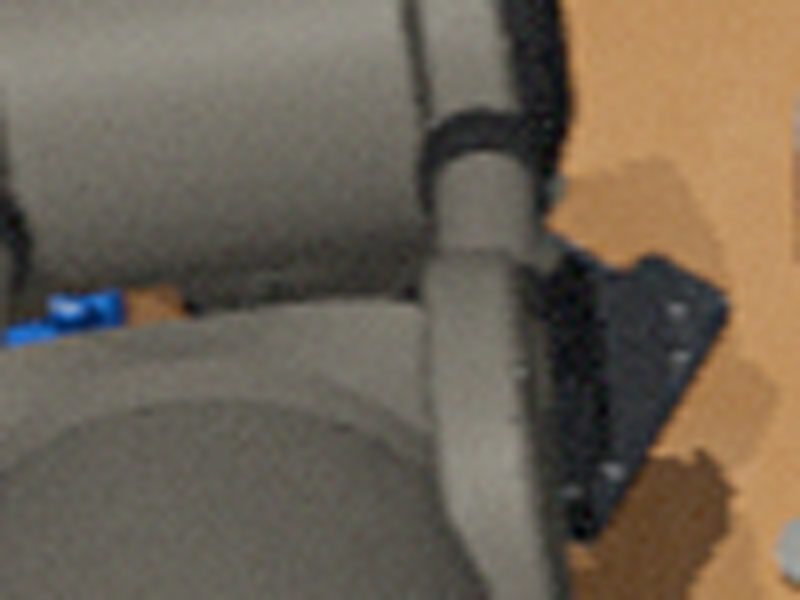

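```bash
python3 - <<'E'
from h import *
s=cam("side");o=get_obs()
print(proj(s,o["tool_pos"]),proj(s,[439.5,129,55]),proj(s,[439,129,31]),s["z_map"][222:230,312], )
Q=cloud(s);print(Q[222:230,312]); print(o["tool_pos"],o["joint_positions"])
w=cam("wrist");P=cloud(w)
for v,u in((250,324),(275,324),(277,312),(277,335),(282,314),(300,313),(340,312)):print(v,u,P[v,u],w["z_map"][v,u])
print(w["xyz"])
E
```

```text
(np.float64(311.64183064951146), np.float64(236.89604235535742)) (np.float64(311.7358644018823), np.float64(230.3536181724689)) (np.float64(311.62386263222874), np.float64(238.0862762591545)) [1656.2915 1657.182  1664.2067 1664.7385 1684.8346 1825.4818 1819.9465
 1823.8652]
[[431.50678315 109.34844237  91.32589049]
 [431.30440143 108.94665721  88.53829182]
 [433.37169067 113.52553743  82.97932811]
 [433.0335752  112.82613366  80.3401548 ]
 [439.9232337  127.98855637  68.81228355]
 [491.29959139 240.7839228    2.29164336]
 [488.67149622 235.06287703   2.19127506]
 [489.53067467 236.99531285  -2.22854202]]
[439.08618978 129.01450716  34.7053008 ] [ 1.17990220e-01  4.27286333e-01  1.90922123e+00  1.17144860e-04
  8.05008509e-01 -8.94065177e-01]
250 324 [424.79734701 138.80300208  53.41939654] 179.56555
275 324 [434.87581226 132.53562031  53.52841792] 182.54918
277 312 [427.78357827 130.98614373  69.77173131] 165.50865
277 335 [432.86193535 139.02287453  69.6353055 ] 165.66284
282 314 [428.46812138 131.63598635  74.77354793] 160.74164
300 313 [409.42855931 144.84377096 144.2353952 ] 87.65089
340 312 [413.22533751 142.42995025 153.49482414] 79.88145
[379.75734895 165.51833155 225.2809407 ]
```

The side crop shows the closed fingertips at (335,290), above the bar top at (330,330). The tips are really near z 67 although the reported TCP is at 34.7, so the fingers passed over the bar and nothing was moved. I measure the true tip height before going lower.

```bash
python3 - <<'E'
from h import *
for n in("wrist","side"):
    c=cam(n);P=cloud(c);f=c["frame"].astype(int)
    d=np.hypot(P[...,0]-439,P[...,1]-129)
    m=(d<30)&(P[...,2]>58)&(P[...,2]<110)&(c["z_map"]>0)
    x=P[m];print(n,len(x));
    for lo in range(58,110,4):
        k=x[(x[:,2]>=lo)&(x[:,2]<lo+4)]
        if len(k):print(lo,len(k),np.round(k.mean(0),1))
    # table height check
    m=(c["z_map"]>0)&(abs(P[...,2])<12)&(np.hypot(P[...,0]-400,P[...,1]-110)<60);print("table",np.median(P[m][:,2]),m.sum())
E
```

```text
wrist 742
66 103 [434.2 131.6  68.8]
70 111 [431.2 133.4  71.8]
74 78 [430.6 134.   75.9]
78 81 [430.5 133.8  80.1]
82 85 [430.7 133.8  83.9]
86 88 [430.7 133.8  88. ]
90 80 [430.9 133.7  91.9]
94 57 [431.2 133.5  96.2]
98 56 [431.1 133.4 100. ]
102 3 [431.1 134.  102.4]
table -2.252367118783866 24054
side 73
58 2 [441.3 114.8  59.3]
66 1 [436.6 127.3  69.8]
70 6 [437.4 123.6  71.9]
74 6 [436.2 122.   75.9]
78 9 [430.9 116.2  80.3]
82 10 [431.6 114.3  84.8]
86 10 [430.5 116.8  87.9]
90 11 [431.3 113.   91.7]
94 11 [431.7 114.4  95.6]
98 6 [427.7 111.7  99.6]
102 1 [418.  111.9 102. ]
table -0.17533582395094527 680
```

Both cameras put the tips at z ≈ 68 while the TCP reads 34.7, a gap of about 33 mm. The lateral position agrees. I go by the images: open again, then descend by that gap in steps.

```bash
python3 -m creep '[{"tx":0,"ty":0,"tz":0,"wx":0,"wy":0,"wz":0,"gripper":-0.3},{"tx":0,"ty":0,"tz":0,"wx":0,"wy":0,"wz":0,"gripper":-0.3},{"tx":0,"ty":0,"tz":0,"wx":0,"wy":0,"wz":0,"gripper":-0.3},{"tx":0,"ty":0,"tz":0,"wx":0,"wy":0,"wz":0,"gripper":-0.3},{"tx":0,"ty":0,"tz":0,"wx":0,"wy":0,"wz":0,"gripper":-0.3},{"tx":0,"ty":0,"tz":0,"wx":0,"wy":0,"wz":0,"gripper":-0.3},{"tx":0,"ty":0,"tz":0,"wx":0,"wy":0,"wz":0,"gripper":-0.3},{"tx":0,"ty":0,"tz":0,"wx":0,"wy":0,"wz":0,"gripper":-0.3}]'
python3 -m creep '[{"tx":0.5,"ty":0,"tz":0.05,"wx":0,"wy":0,"wz":0,"gripper":-0.3},{"tx":1.2,"ty":0,"tz":0.05,"wx":0,"wy":0,"wz":0,"gripper":-0.3},{"tx":1.8,"ty":0,"tz":0.05,"wx":0,"wy":0,"wz":0,"gripper":-0.3},{"tx":2.2,"ty":0,"tz":0.05,"wx":0,"wy":0,"wz":0,"gripper":-0.3},{"tx":2.4,"ty":0,"tz":0.05,"wx":0,"wy":0,"wz":0,"gripper":-0.3},{"tx":2.4,"ty":0,"tz":0.05,"wx":0,"wy":0,"wz":0,"gripper":-0.3}]'
python3 - <<'E'
from h import *
goto([439.2,130,2],np.radians(58.2))
w=cam("wrist");cv2.imwrite("pics/w6.png",w["frame"][:,:,::-1])
s=cam("side");crop(s,270,190,370,265,8,"s6.png")
E
```

```text
time: 4.75
tool_pos: [439.1, 129.0, 34.7]
tcp_rot: [0.021, 1.571, 1.033]
contact_force: [-0.5, 0.5, 0.3]
grip_width: 49.1
time: 5.25
tool_pos: [438.9, 129.4, 10.0]
tcp_rot: [2.184, 1.569, -3.087]
contact_force: [0.2, -0.9, 0.0]
grip_width: 59.8
t cm [0.796 0.003 0.072] w [-0.004 -0.001 -0.001] 
t cm [0.796 0.003 0.072] w [ 3.138e+00 -2.000e-03  1.000e-03] alt
tool [438.9 129.4  10. ] zyaw 57.980893198101995 xaxis [-0.001 -0.    -1.   ] F [ 0.2 -0.9  0. ] q6 -0.8932156949276594 w 59.76540123759925 t 5.25
```

View pics/w6.png

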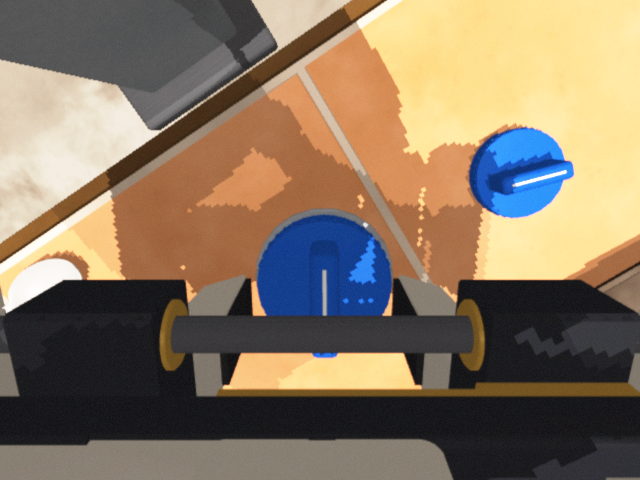

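View pics/s6.png

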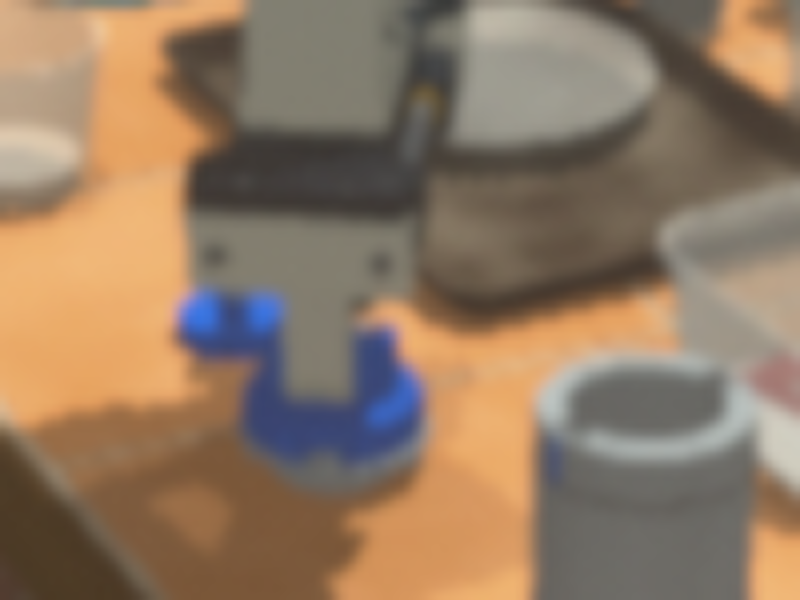

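```bash
python3 - <<'E'
from h import *
s=cam("side")
for z in (31,35,40,43):print(z,proj(s,[438.9-.53*33,129.4-.85*33,z]))
E
```

```text
31 (np.float64(309.98360032113897), np.float64(243.72300366502057))
35 (np.float64(309.9728012285309), np.float64(242.43141041683958))
40 (np.float64(309.9592687129846), np.float64(240.81289427433532))
43 (np.float64(309.95113119740535), np.float64(239.83963100485067))
```

The near fingertip's bottom edge is at (309.9,240), which means z ≈ 42. I go 7.5 mm lower, to about 4 mm above the disc, and close.

```bash
python3 -m creep '[{"tx":0.4,"ty":0,"tz":0.05,"wx":0,"wy":0,"wz":0,"gripper":-0.3},{"tx":0.75,"ty":0,"tz":0.05,"wx":0,"wy":0,"wz":0,"gripper":-0.3},{"tx":0.75,"ty":0,"tz":0.05,"wx":0,"wy":0,"wz":0,"gripper":-0.3},{"tx":0.75,"ty":0,"tz":0.05,"wx":0,"wy":0,"wz":0,"gripper":1},{"tx":0.75,"ty":0,"tz":0.05,"wx":0,"wy":0,"wz":0,"gripper":1},{"tx":0.75,"ty":0,"tz":0.05,"wx":0,"wy":0,"wz":0,"gripper":1},{"tx":0.75,"ty":0,"tz":0.05,"wx":0,"wy":0,"wz":0,"gripper":1},{"tx":0.75,"ty":0,"tz":0.05,"wx":0,"wy":0,"wz":0,"gripper":1}]'
python3 -m creep '[{"tx":0,"ty":0,"tz":0,"wx":0,"wy":0,"wz":0,"gripper":1},{"tx":0,"ty":0,"tz":0,"wx":0,"wy":0,"wz":0,"gripper":1},{"tx":0,"ty":0,"tz":0,"wx":0,"wy":0,"wz":0,"gripper":1},{"tx":0,"ty":0,"tz":0,"wx":0,"wy":0,"wz":0,"gripper":1},{"tx":0,"ty":0,"tz":0,"wx":0,"wy":0,"wz":0,"gripper":1},{"tx":0,"ty":0,"tz":0,"wx":0,"wy":0,"wz":0,"gripper":1}]'
python3 - <<'E'
from h import *
goto([439.2,130,2],np.radians(58.2))
w=cam("wrist");cv2.imwrite("pics/w7.png",w["frame"][:,:,::-1])
E
```

```text
time: 6.07
tool_pos: [439.7, 129.9, 3.3]
tcp_rot: [-0.597, 1.571, 0.415]
contact_force: [0.5, -0.2, -1.5]
grip_width: 30.9
time: 6.57
tool_pos: [439.6, 129.8, 3.2]
tcp_rot: [-0.369, 1.571, 0.643]
contact_force: [-0.3, -1.0, -0.7]
grip_width: 11.6
t cm [ 0.121  0.046 -0.011] w [-0.004  0.     0.   ] 
t cm [ 0.121  0.046 -0.011] w [ 3.138  0.    -0.   ] alt
tool [439.6 129.8   3.2] zyaw 57.98269794448838 xaxis [ 0.  0. -1.] F [-0.3 -1.  -0.7] q6 -0.892353326368873 w 11.64405592431002 t 6.5667
```

View pics/w7.png

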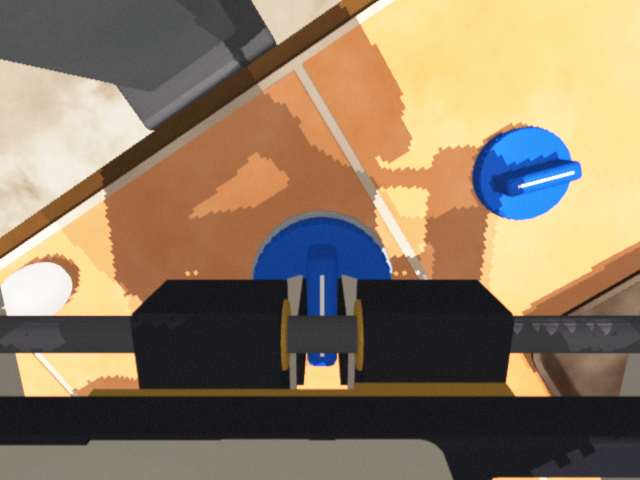

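The bar is held at 11.6 mm, and the picture shows the fingers at (297,330) and (348,330) on either side of it. I lift.

```bash
python3 -m creep '[{"tx":-1,"ty":0,"tz":0,"wx":0,"wy":0,"wz":0,"gripper":1},{"tx":-4,"ty":0,"tz":0,"wx":0,"wy":0,"wz":0,"gripper":1},{"tx":-8,"ty":0,"tz":0,"wx":0,"wy":0,"wz":0,"gripper":1},{"tx":-12,"ty":0,"tz":0,"wx":0,"wy":0,"wz":0,"gripper":1},{"tx":-15,"ty":0,"tz":0,"wx":0,"wy":0,"wz":0,"gripper":1},{"tx":-17,"ty":0,"tz":0,"wx":0,"wy":0,"wz":0,"gripper":1},{"tx":-17,"ty":0,"tz":0,"wx":0,"wy":0,"wz":0,"gripper":1},{"tx":-17,"ty":0,"tz":0,"wx":0,"wy":0,"wz":0,"gripper":1}]'
python3 - <<'E'
from h import *
goto([560,0,175],np.radians(105.6))
s=cam("side");crop(s,250,150,390,255,5,"s8.png")
E
```

```text
time: 7.28
tool_pos: [439.8, 129.9, 173.6]
tcp_rot: [-0.846, 1.569, 0.166]
contact_force: [-0.1, -0.4, -1.2]
grip_width: 11.9
t cm [ -0.121 -17.078  -4.64 ] w [-0.831  0.001  0.002] 
t cm [ -0.121 -17.078  -4.64 ] w [ 2.311e+00  2.000e-03 -1.000e-03] alt
tool [439.8 129.9 173.6] zyaw 57.98318491708618 xaxis [ 0.002  0.    -1.   ] F [-0.1 -0.4 -1.2] q6 -0.8923116677390616 w 11.9150073661745 t 7.2833
```

View pics/s8.png

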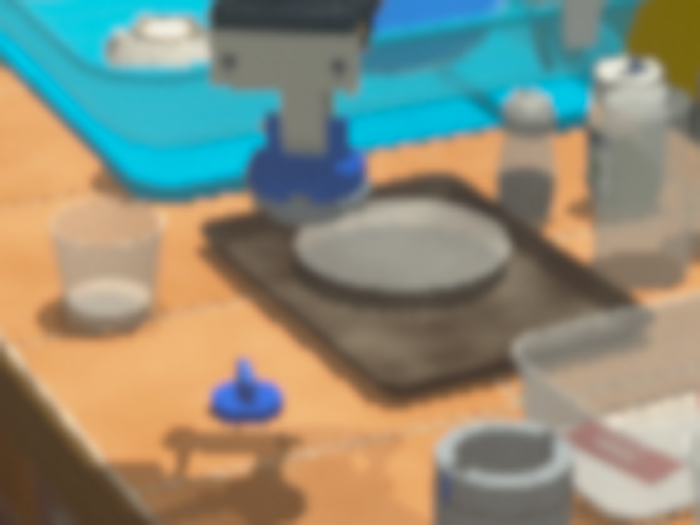

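The lid set hangs from the gripper at (310,175) in the crop, with the steel flange under the cap. I move to a viewing pose beyond the shaker, turning to the slot direction on the way.

```bash
python3 -m creep '[{"tx":-0.1,"ty":-17.1,"tz":-4.6,"wx":-0.83,"wy":0,"wz":0,"gripper":1},{"tx":-0.1,"ty":-17.1,"tz":-4.6,"wx":-0.83,"wy":0,"wz":0,"gripper":1},{"tx":-0.1,"ty":-17.1,"tz":-4.6,"wx":-0.83,"wy":0,"wz":0,"gripper":1},{"tx":-0.1,"ty":-17.1,"tz":-4.6,"wx":-0.83,"wy":0,"wz":0,"gripper":1},{"tx":-0.1,"ty":-17.1,"tz":-4.6,"wx":-0.83,"wy":0,"wz":0,"gripper":1},{"tx":-0.1,"ty":-17.1,"tz":-4.6,"wx":-0.83,"wy":0,"wz":0,"gripper":1},{"tx":-0.1,"ty":-17.1,"tz":-4.6,"wx":-0.83,"wy":0,"wz":0,"gripper":1},{"tx":-0.1,"ty":-17.1,"tz":-4.6,"wx":-0.83,"wy":0,"wz":0,"gripper":1}]'
python3 -m creep '[{"tx":0,"ty":0,"tz":0,"wx":0,"wy":0,"wz":0,"gripper":1},{"tx":0,"ty":0,"tz":0,"wx":0,"wy":0,"wz":0,"gripper":1}]'
python3 - <<'E'
from h import *
goto([560,0,175],np.radians(105.6))
w=cam("wrist");cv2.imwrite("pics/w9.png",w["frame"][:,:,::-1]);print(proj(w,[480,-23.5,90]))
E
```

```text
time: 8.0
tool_pos: [559.1, -0.2, 171.3]
tcp_rot: [1.138, 1.566, 2.983]
contact_force: [-0.2, 0.8, -2.2]
grip_width: 11.6
time: 8.17
tool_pos: [559.5, 0.5, 173.0]
tcp_rot: [1.118, 1.569, 2.958]
contact_force: [0.4, -0.3, -2.2]
grip_width: 11.3
t cm [-0.204 -0.032 -0.057] w [-0.004  0.001 -0.002] 
t cm [-0.204 -0.032 -0.057] w [ 3.138e+00 -3.000e-03 -2.000e-03] alt
tool [5.595e+02 5.000e-01 1.730e+02] zyaw 105.39400255300535 xaxis [-0.002  0.    -1.   ] F [ 0.4 -0.3 -2.2] q6 -1.975716083885551 w 11.29864609550355 t 8.1667
(np.float64(319.08982836735726), np.float64(108.40557740008973))
```

View pics/w9.png

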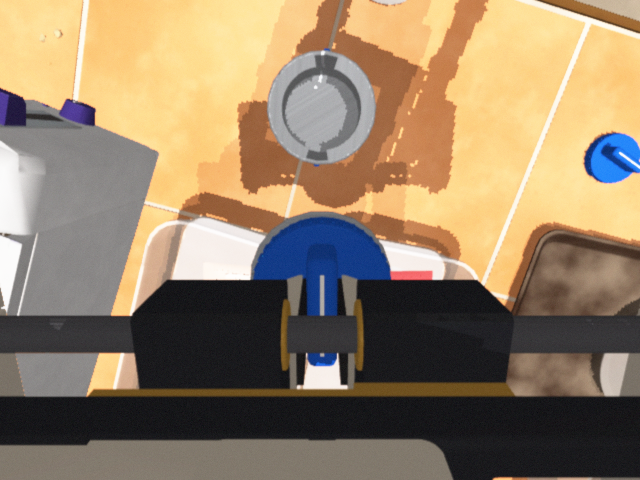

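The wrist view shows the shaker mouth at (321,107), with slots at (327,61) and (317,154) and blue ribs at (328,50) and (316,164). I enlarge it.

```bash
python3 - <<'E'
from h import *
w=cam("wrist");crop(w,260,45,385,170,5,"w10.png".replace("10","10"))
P=cloud(w);m=(w["z_map"]>0)&(abs(P[...,2]-90)<5)&(np.hypot(P[...,0]-480,P[...,1]+24)<45)
x=P[m];print(len(x),np.median(x[:,2]))
cs,_=cv2.findContours(m.astype(np.uint8),cv2.RETR_EXTERNAL,cv2.CHAIN_APPROX_NONE)
k=max(cs,key=len);e=cv2.fitEllipse(k);print(e, atz(w,*e[0],90))
E
```

```text
4250 88.41193765477587
((320.9457702636719, 107.11563110351562), (107.61837768554688, 113.52155303955078), 0.2814808487892151) [479.14503151 -22.57783046  90.        ]
```

View pics/w10.png

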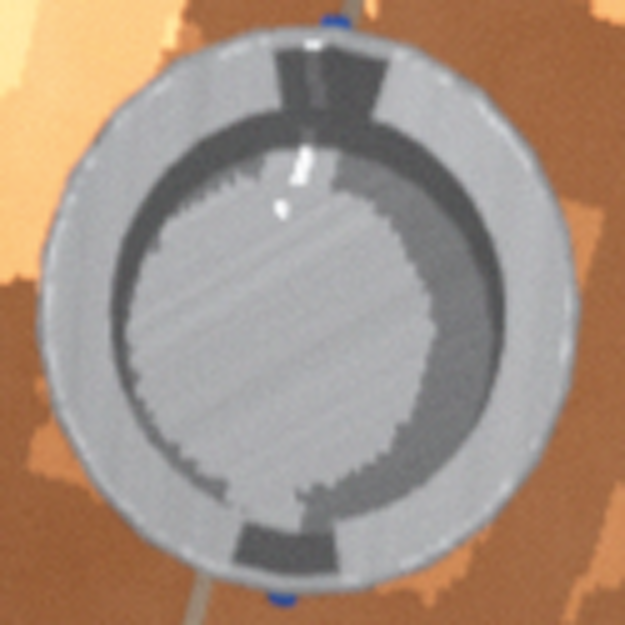

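```bash
python3 - <<'E'
from h import *
w=cam("wrist")
def q(a,b,z=90):return atz(w,260+a/5-.4,45+b/5-.4,z)
for n,z,(a,b) in(("slot",90,((333,53),(286.5,572))),("rib",88,((336,22),(282,600)))):
    A=q(*a,z);B=q(*b,z);d=B-A;print(n,A,B,(A+B)/2,np.degrees(np.arctan2(d[1],d[0])),np.hypot(*d[:2]))
# lid as held
t=cam("top");P=cloud(t)
goto([479.5,-23,110],np.radians(90+16))
E
```

```text
slot [448.34319657 -27.77919905  90.        ] [512.16041595 -16.3631018   90.        ] [480.25180626 -22.07115042  90.        ] 10.142215770550585 64.83027661547176
rib [444.42533886 -28.45982059  88.        ] [516.08671493 -15.94341975  88.        ] [480.25602689 -22.20162017  88.        ] 9.90736203473076 72.74622402403035
t cm [ 6.41   8.389 -0.109] w [-0.009  0.    -0.   ] 
t cm [ 6.41   8.389 -0.109] w [ 3.133 -0.    -0.   ] alt
tool [5.601e+02 5.000e-01 1.741e+02] zyaw 105.50440481459493 xaxis [-0.  0. -1.] F [ 0.1  0.3 -2. ] q6 -1.9774990816874498 w 11.648291441062186 t 8.3667
```

Slot and rib pairs agree on a yaw of 10°, with spans of 64.8 and 72.7 mm against 66 and 72 nominal, and a centre near (480,-22.5). I move above the mouth with the plug foot about 20 mm over the rim.

```bash
python3 - <<'E'
from h import *
goto([479.8,-22.7,115],np.radians(100))
E
python3 -m creep '[{"tx":0,"ty":4,"tz":0,"wx":0.09,"wy":0,"wz":0,"gripper":1},{"tx":2,"ty":7,"tz":-0.05,"wx":0.09,"wy":0,"wz":0,"gripper":1},{"tx":4,"ty":8.38,"tz":-0.08,"wx":0.09,"wy":0,"wz":0,"gripper":1},{"tx":5.8,"ty":8.38,"tz":-0.08,"wx":0.09,"wy":0,"wz":0,"gripper":1},{"tx":5.8,"ty":8.38,"tz":-0.08,"wx":0.09,"wy":0,"wz":0,"gripper":1},{"tx":5.8,"ty":8.38,"tz":-0.08,"wx":0.09,"wy":0,"wz":0,"gripper":1},{"tx":5.8,"ty":8.38,"tz":-0.08,"wx":0.09,"wy":0,"wz":0,"gripper":1}]'
python3 - <<'E'
from h import *
goto([479.8,-22.7,80],np.radians(100))
s=cam("side");crop(s,300,190,400,265,8,"s11.png")
w=cam("wrist");cv2.imwrite("pics/w11.png",w["frame"][:,:,::-1])
E
```

```text
t cm [ 5.91   8.352 -0.088] w [ 0.096  0.    -0.   ] 
t cm [ 5.91   8.352 -0.088] w [-3.046  0.     0.   ] alt
tool [5.601e+02 5.000e-01 1.741e+02] zyaw 105.50440481459493 xaxis [-0.  0. -1.] F [ 0.1  0.3 -2. ] q6 -1.9774990816874498 w 11.648291441062186 t 8.3667
time: 8.95
tool_pos: [480.9, -23.1, 117.3]
tcp_rot: [-1.895, 1.569, -0.143]
contact_force: [0.9, 0.0, -2.1]
grip_width: 11.8
t cm [3.729 0.111 0.06 ] w [ 0.007 -0.001  0.002] 
t cm [3.729 0.111 0.06 ] w [-3.135e+00 -3.000e-03 -1.000e-03] alt
tool [480.9 -23.1 117.3] zyaw 100.38048021151282 xaxis [ 0.002 -0.    -1.   ] F [ 0.9  0.  -2.1] q6 -1.959466359505008 w 11.792012807472364 t 8.95
```

View pics/s11.png

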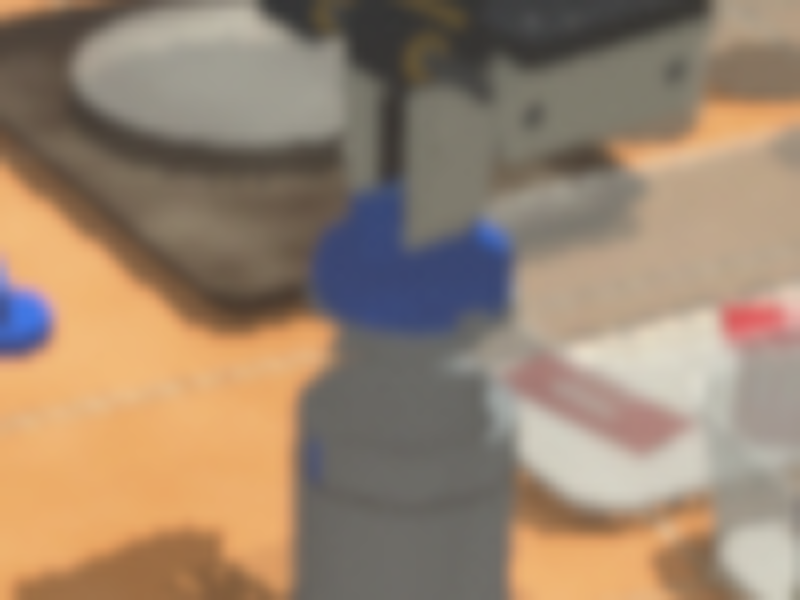

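View pics/w11.png

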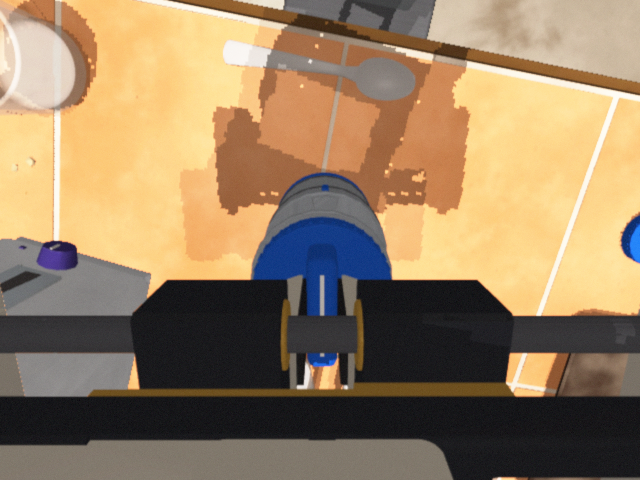

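```bash
python3 - <<'E'
from h import *
w=cam("wrist");crop(w,250,160,400,285,5,"w12.png")
o=get_obs();print(o["tool_pos"])
for c in((480,-22.3),(479.5,-23)):
  for y in (8,10,12):
    a=np.radians(y);print(c,y,proj(w,[c[0]-36*np.cos(a),c[1]-36*np.sin(a),85]))
print(proj(w,[480,-22.3,90]), proj(w,o["tool_pos"]))
E
```

```text
[480.79306971 -23.04738732 117.21538905]
(480, -22.3) 8 (np.float64(326.72162051869566), np.float64(190.29767580126034))
(480, -22.3) 10 (np.float64(324.4726988723746), np.float64(190.24067401866034))
(480, -22.3) 12 (np.float64(322.22296099834347), np.float64(190.26184240460597))
(479.5, -23) 8 (np.float64(325.6544953588721), np.float64(189.19410443617028))
(479.5, -23) 10 (np.float64(323.4038983730118), np.float64(189.1370208177525))
(479.5, -23) 12 (np.float64(321.1525396893029), np.float64(189.15822120026309))
(np.float64(323.91168019170993), np.float64(254.41763094278795)) (np.float64(322.4431482243517), np.float64(272.07195078013297))
```

View pics/w12.png

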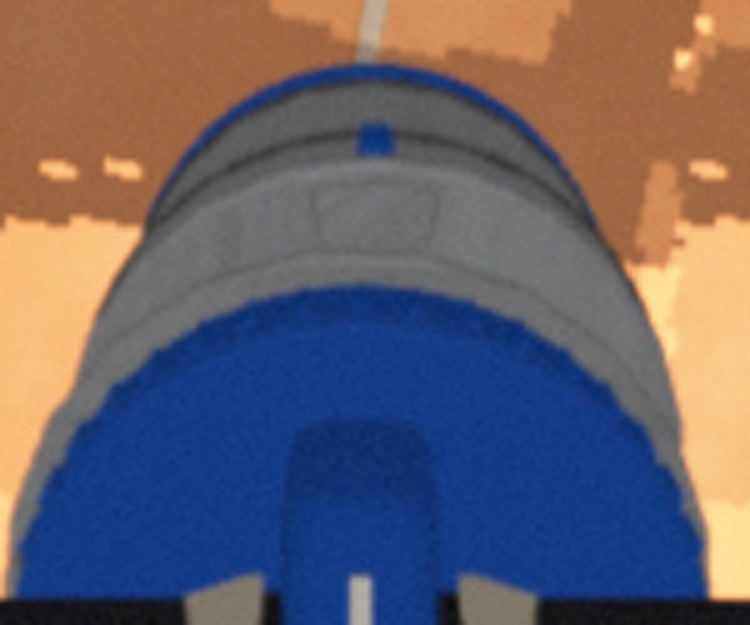

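The rib at (324.9,187) matches my centre (480,-22.3) and yaw of 10° to within 1 px. I correct by 0.8 mm and lower to just inside the rim.

```bash
python3 -m creep '[{"tx":0.8,"ty":0.06,"tz":0.07,"wx":0.006,"wy":0,"wz":0,"gripper":1},{"tx":1.6,"ty":0.06,"tz":0.07,"wx":0.006,"wy":0,"wz":0,"gripper":1},{"tx":2.2,"ty":0.06,"tz":0.07,"wx":0.006,"wy":0,"wz":0,"gripper":1},{"tx":2.6,"ty":0.06,"tz":0.07,"wx":0.006,"wy":0,"wz":0,"gripper":1},{"tx":2.8,"ty":0.06,"tz":0.07,"wx":0.006,"wy":0,"wz":0,"gripper":1},{"tx":2.8,"ty":0.06,"tz":0.07,"wx":0.006,"wy":0,"wz":0,"gripper":1},{"tx":2.8,"ty":0.06,"tz":0.07,"wx":0.006,"wy":0,"wz":0,"gripper":1}]'
python3 - <<'E'
from h import *
goto([480,-22.4,79.2],np.radians(100))
E
```

```text
time: 9.68
tool_pos: [478.9, -22.5, 88.1]
tcp_rot: [0.981, 1.57, 2.727]
contact_force: [0.5, -0.0, -1.3]
grip_width: 11.4
t cm [ 0.887 -0.107 -0.014] w [ 0.001  0.    -0.   ] 
t cm [ 0.887 -0.107 -0.014] w [-3.141  0.     0.   ] alt
tool [478.9 -22.5  88.1] zyaw 100.03882829887532 xaxis [-0.  0. -1.] F [ 0.5 -0.  -1.3] q6 -1.9529902243326172 w 11.388050634377413 t 9.6833
```

```bash
python3 -m creep '[{"tx":0.3,"ty":-0.05,"tz":0,"wx":0,"wy":0,"wz":0,"gripper":1},{"tx":0.55,"ty":-0.05,"tz":0,"wx":0,"wy":0,"wz":0,"gripper":1},{"tx":0.75,"ty":-0.05,"tz":0,"wx":0,"wy":0,"wz":0,"gripper":1},{"tx":0.85,"ty":-0.05,"tz":0,"wx":0,"wy":0,"wz":0,"gripper":1},{"tx":0.85,"ty":-0.05,"tz":0,"wx":0,"wy":0,"wz":0,"gripper":1},{"tx":0.85,"ty":-0.05,"tz":0,"wx":0,"wy":0,"wz":0,"gripper":1}]'
python3 - <<'E'
from h import *
goto([480,-22.4,79.2],np.radians(100))
s=cam("side");crop(s,300,190,400,265,8,"s13.png")
w=cam("wrist");crop(w,250,160,400,285,5,"w13.png")
E
```

```text
time: 10.18
tool_pos: [479.5, -22.4, 79.7]
tcp_rot: [-0.248, 1.571, 1.498]
contact_force: [-0.8, -0.8, -1.8]
grip_width: 11.7
t cm [ 0.047 -0.051 -0.013] w [0.001 0.    0.   ] 
t cm [ 0.047 -0.051 -0.013] w [-3.141 -0.     0.   ] alt
tool [479.5 -22.4  79.7] zyaw 100.03711651141735 xaxis [ 0.  0. -1.] F [-0.8 -0.8 -1.8] q6 -1.9525813571963913 w 11.653907867277292 t 10.1833
```

View pics/s13.png

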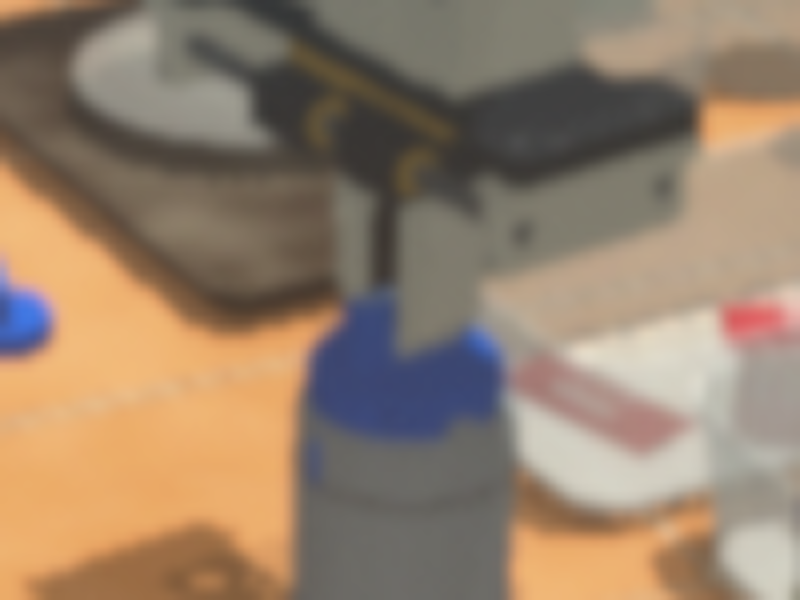

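View pics/w13.png

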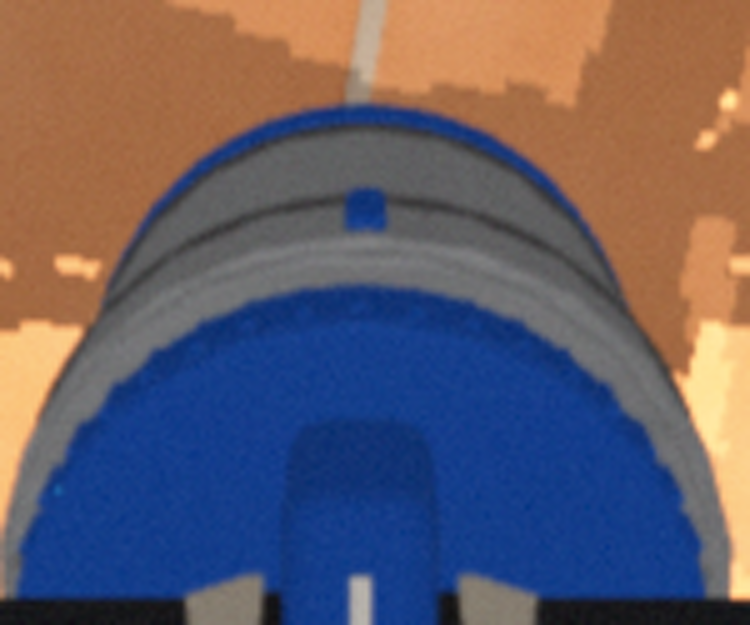

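The flange is nearly on the rim and the rib lies in line with the white bar line (365 against 361 in the crop). There was no force on the way, so the pins are through the slots. I ease down to contact.

```bash
python3 -m creep '[{"tx":0.05,"ty":-0.02,"tz":0,"wx":0,"wy":0,"wz":0,"gripper":1},{"tx":0.08,"ty":-0.02,"tz":0,"wx":0,"wy":0,"wz":0,"gripper":1},{"tx":0.08,"ty":-0.02,"tz":0,"wx":0,"wy":0,"wz":0,"gripper":1}]'
python3 - <<'E'
from h import *
goto([480,-22.4,79.2],np.radians(50))
E
```

```text
time: 10.53
tool_pos: [479.8, -22.3, 79.2]
tcp_rot: [-1.762, 1.57, -0.016]
contact_force: [-0.9, 0.3, 1.6]
grip_width: 11.8
t cm [-0.    -0.016 -0.011] w [0.873 0.    0.001] 
t cm [-0.    -0.016 -0.011] w [-2.268e+00 -1.000e-03  0.000e+00] alt
tool [479.8 -22.3  79.2] zyaw 100.04187898827712 xaxis [ 0.001 -0.    -1.   ] F [-0.9  0.3  1.6] q6 -1.9524125616719878 w 11.815339186514787 t 10.5333
```

Seated at TCP z 79.2, as computed, with about 3.5 N of light contact. I turn clockwise (+wx) by 0.8 rad first.

```bash
python3 -m creep '[{"tx":0,"ty":0,"tz":0,"wx":0.1,"wy":0,"wz":0,"gripper":1},{"tx":0,"ty":0,"tz":0,"wx":0.2,"wy":0,"wz":0,"gripper":1},{"tx":0,"ty":0,"tz":0,"wx":0.3,"wy":0,"wz":0,"gripper":1},{"tx":0,"ty":0,"tz":0,"wx":0.4,"wy":0,"wz":0,"gripper":1},{"tx":0,"ty":0,"tz":0,"wx":0.4,"wy":0,"wz":0,"gripper":1}]'
python3 - <<'E'
from h import *
o=get_obs();print(np.round(o["moment"],3))
goto([480,-22.4,79.2],np.radians(50))
w=cam("wrist");crop(w,240,160,400,285,5,"w14.png")
E
```

```text
time: 10.95
tool_pos: [480.1, -22.5, 79.2]
tcp_rot: [-1.615, 1.57, -0.272]
contact_force: [-0.7, 0.7, 1.9]
grip_width: 11.2
[-0.041  0.053 -0.09 ]
t cm [-0.     0.008  0.008] w [0.47  0.    0.001] 
t cm [-0.     0.008  0.008] w [-2.672e+00 -1.000e-03  0.000e+00] alt
tool [480.1 -22.5  79.2] zyaw 76.91995416086922 xaxis [ 0.001 -0.    -1.   ] F [-0.7  0.7  1.9] q6 -1.5488788125999593 w 11.1950319223149 t 10.95
```

View pics/w14.png

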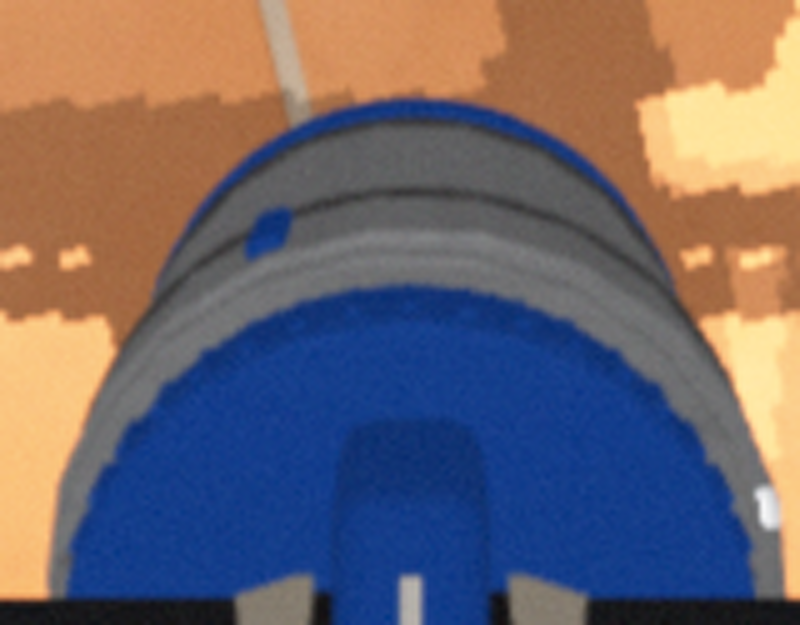

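The rib has moved left to (268,232) relative to the bar while the tile line turned equally, so the shaker stands still. Next I turn another 0.40 rad.

```bash
python3 -m creep '[{"tx":0,"ty":0,"tz":0,"wx":0.1,"wy":0,"wz":0,"gripper":1},{"tx":0,"ty":0,"tz":0,"wx":0.2,"wy":0,"wz":0,"gripper":1},{"tx":0,"ty":0,"tz":0,"wx":0.3,"wy":0,"wz":0,"gripper":1},{"tx":0,"ty":0,"tz":0,"wx":0.4,"wy":0,"wz":0,"gripper":1},{"tx":0,"ty":0,"tz":0,"wx":0.42,"wy":0,"wz":0,"gripper":1},{"tx":0,"ty":0,"tz":0,"wx":0.42,"wy":0,"wz":0,"gripper":1}]'
python3 - <<'E'
from h import *
o=get_obs();print(np.round(o["moment"],3))
goto([480,-22.4,79.2],np.radians(50))
E
```

```text
time: 11.5
tool_pos: [480.0, -22.5, 79.2]
tcp_rot: [-1.264, 1.57, -0.334]
contact_force: [0.7, -1.4, 1.9]
grip_width: 11.7
[-0.278  0.024  0.001]
t cm [-0.002  0.011  0.009] w [0.057 0.    0.001] 
t cm [-0.002  0.011  0.009] w [-3.085e+00 -1.000e-03  0.000e+00] alt
tool [480.  -22.5  79.2] zyaw 53.26038001431582 xaxis [ 0.001 -0.    -1.   ] F [ 0.7 -1.4  1.9] q6 -1.1359570656372808 w 11.654534363453951 t 11.5
```

```bash
python3 -m creep '[{"tx":0,"ty":0,"tz":0,"wx":0.03,"wy":0,"wz":0,"gripper":1},{"tx":0,"ty":0,"tz":0,"wx":0.06,"wy":0,"wz":0,"gripper":1},{"tx":0,"ty":0,"tz":0,"wx":0.06,"wy":0,"wz":0,"gripper":1}]'
python3 -c "
from h import *
print(np.round(get_obs()['moment'],3));goto([480,-22.4,79.2],np.radians(50))"
python3 -m creep '[{"tx":0,"ty":0,"tz":0,"wx":0.03,"wy":0,"wz":0,"gripper":1},{"tx":0,"ty":0,"tz":0,"wx":0.05,"wy":0,"wz":0,"gripper":1},{"tx":0,"ty":0,"tz":0,"wx":0.05,"wy":0,"wz":0,"gripper":1}]'
python3 -c "
from h import *
print(np.round(get_obs()['moment'],3));goto([480,-22.4,79.2],np.radians(50))"
```

```text
time: 11.75
tool_pos: [480.0, -22.4, 79.2]
tcp_rot: [-1.031, 1.57, -0.162]
contact_force: [-0.5, -0.5, 3.7]
grip_width: 11.8
[-0.176  0.011  0.021]
t cm [-0.003 -0.002  0.002] w [-0.004  0.     0.001] 
t cm [-0.003 -0.002  0.002] w [ 3.138e+00  1.000e-03 -1.000e-03] alt
tool [480.  -22.4  79.2] zyaw 49.794540318012004 xaxis [ 0.001 -0.    -1.   ] F [-0.5 -0.5  3.7] q6 -1.0754470888722405 w 11.757462867316791 t 11.75
time: 12.0
tool_pos: [480.1, -22.4, 79.2]
tcp_rot: [-0.88, 1.57, -0.062]
contact_force: [1.3, -0.7, 4.4]
grip_width: 11.8
[-0.09  -0.035  0.133]
t cm [-0.001  0.006 -0.011] w [-0.055  0.001  0.001] 
t cm [-0.001  0.006 -0.011] w [ 3.087e+00  1.000e-03 -1.000e-03] alt
tool [480.1 -22.4  79.2] zyaw 46.85190483372391 xaxis [ 0.001 -0.    -1.   ] F [ 1.3 -0.7  4.4] q6 -1.0241268479961914 w 11.769117953826624 t 12.0
```

```bash
python3 -m creep '[{"tx":0,"ty":0,"tz":0,"wx":0.02,"wy":0,"wz":0,"gripper":1},{"tx":0,"ty":0,"tz":0,"wx":0.035,"wy":0,"wz":0,"gripper":1},{"tx":0,"ty":0,"tz":0,"wx":0.035,"wy":0,"wz":0,"gripper":1}]'
python3 - <<'E'
from h import *
print(np.round(get_obs()['moment'],3));goto([480,-22.4,79.2],np.radians(50))
w=cam("wrist");crop(w,240,160,400,285,5,"w15.png")
for y in (4,6,8,10):
    a=np.radians(y);print(y,proj(w,[480-37*np.cos(a),-22.3-37*np.sin(a),82]))
E
```

```text
time: 12.25
tool_pos: [480.0, -22.4, 79.2]
tcp_rot: [-0.89, 1.57, -0.109]
contact_force: [1.2, 0.7, 5.1]
grip_width: 11.4
[-0.123 -0.086  0.223]
t cm [-0.002 -0.    -0.005] w [-0.092  0.001  0.001] 
t cm [-0.002 -0.    -0.005] w [ 3.05e+00  1.00e-03 -1.00e-03] alt
tool [480.  -22.4  79.2] zyaw 44.74697344281742 xaxis [ 0.001 -0.    -1.   ] F [1.2 0.7 5.1] q6 -0.9873351517588028 w 11.433222316573106 t 12.25
4 (np.float64(264.0475601744541), np.float64(226.5197156588785))
6 (np.float64(262.41067725639556), np.float64(228.51967702605734))
8 (np.float64(260.8532020517669), np.float64(230.57099066093338))
10 (np.float64(259.3768772939372), np.float64(232.67072177484656))
```

View pics/w15.png

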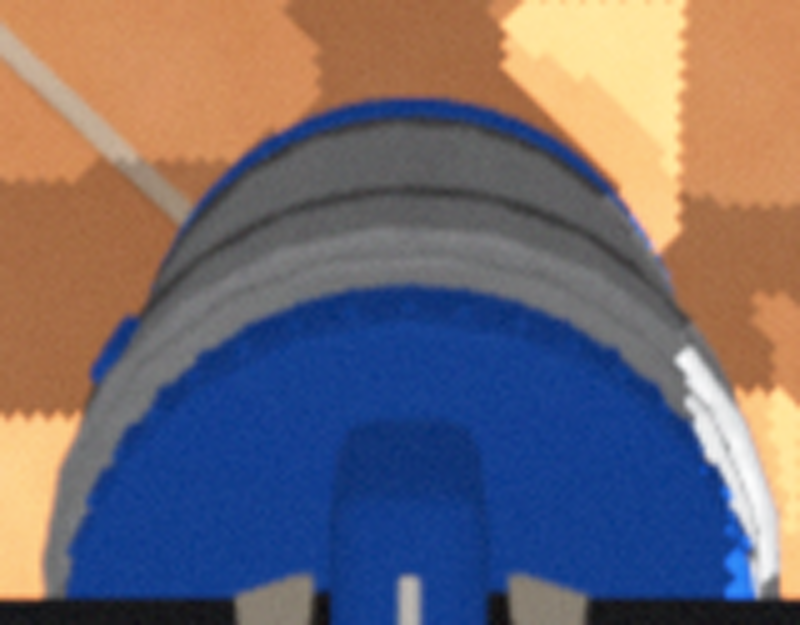

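The rib is now at (115,350) in the crop. The moment rose 0.02→0.13→0.22 N m while the cap went from 50° to 55°, so the stop and the play are taken up. I check that the shaker itself has not turned.

```bash
python3 - <<'E'
from h import *
s=cam("side");crop(s,300,190,400,265,8,"s16.png")
a=cv2.imread("pics/s13.png");b=cv2.imread("pics/s16.png")
cv2.imwrite("pics/s16c.png",np.hstack([cv2.resize(a[350:600,250:550],None,fx=1.3,fy=1.3),cv2.resize(b[350:600,250:550],None,fx=1.3,fy=1.3)]))
for im in(a,b):
    r=im[420:500,290:335].astype(int);m=(r[...,0]-r[...,2]>40);v,u=np.nonzero(m);print(m.sum(),(u.mean()+290)/8+300,(v.mean()+420)/8+190)
for y in (6,8,10,12):
    t=np.radians(y);print(y,proj(s,[480-37*np.cos(t),-22.3-37*np.sin(t),82]))
E
```

```text
0 nan nan
0 nan nan
6 (np.float64(338.58119892234265), np.float64(246.12831015468922))
8 (np.float64(338.8659375152739), np.float64(246.336963666062))
10 (np.float64(339.1656676318046), np.float64(246.5411367532646))
12 (np.float64(339.4800381215147), np.float64(246.74056338242858))<stdin>:6: RuntimeWarning: Mean of empty slice.
  ret = ret.dtype.type(ret / rcount)
```

View pics/s16c.png

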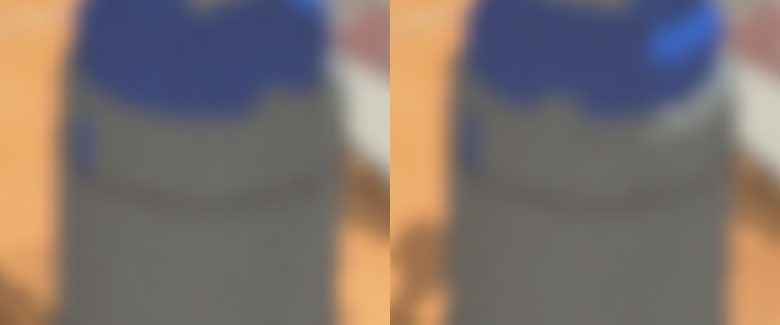

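The rib sits at the same place (83 against 80 px in the enlarged pair), so the shaker stands where it was with at most a degree or two of twist. I ease back 0.03 rad, within the 3° play, to take the load off the keys, then pull straight up.

```bash
python3 -m creep '[{"tx":0,"ty":0,"tz":0,"wx":-0.03,"wy":0,"wz":0,"gripper":1},{"tx":0,"ty":0,"tz":0,"wx":-0.03,"wy":0,"wz":0,"gripper":1}]'
python3 -c "
from h import *
print(np.round(get_obs()['moment'],3));goto([480,-22.4,79.2],np.radians(50))"
python3 -m creep '[{"tx":-0.1,"ty":0,"tz":0,"wx":-0,"wy":0,"wz":0,"gripper":1},{"tx":-0.25,"ty":0,"tz":0,"wx":0,"wy":0,"wz":0,"gripper":1},{"tx":-0.4,"ty":0,"tz":0,"wx":0,"wy":0,"wz":0,"gripper":1},{"tx":-0.4,"ty":0,"tz":0,"wx":0,"wy":0,"wz":0,"gripper":1}]'
python3 - <<'E'
from h import *
print(np.round(get_obs()['moment'],3));goto([480,-22.4,79.2],np.radians(50))
s=cam("side");crop(s,300,180,400,255,8,"s17.png")
E
```

```text
time: 12.52
tool_pos: [479.9, -22.2, 79.2]
tcp_rot: [-0.418, 1.57, 0.394]
contact_force: [0.5, 0.4, 5.6]
grip_width: 11.7
[-0.092  0.068 -0.053]
t cm [-0.004 -0.017 -0.007] w [-0.06   0.001  0.   ] 
t cm [-0.004 -0.017 -0.007] w [ 3.081e+00  1.000e-03 -1.000e-03] alt
tool [479.9 -22.2  79.2] zyaw 46.551138752879 xaxis [ 0.001  0.    -1.   ] F [0.5 0.4 5.6] q6 -1.0190837416187914 w 11.718279343582793 t 12.5167
time: 12.85
tool_pos: [479.2, -22.2, 82.6]
tcp_rot: [2.033, 1.57, 2.844]
contact_force: [0.0, -0.3, -1.0]
grip_width: 11.8
[-0.05  -0.034  0.018]
t cm [ 0.34  -0.076  0.042] w [-0.062 -0.001 -0.001] 
t cm [ 0.34  -0.076  0.042] w [ 3.08e+00 -2.00e-03  1.00e-03] alt
tool [479.2 -22.2  82.6] zyaw 46.471881098848314 xaxis [-0.001  0.    -1.   ] F [ 0.  -0.3 -1. ] q6 -1.0174723405815234 w 11.790412606137703 t 12.85
```

View pics/s17.png

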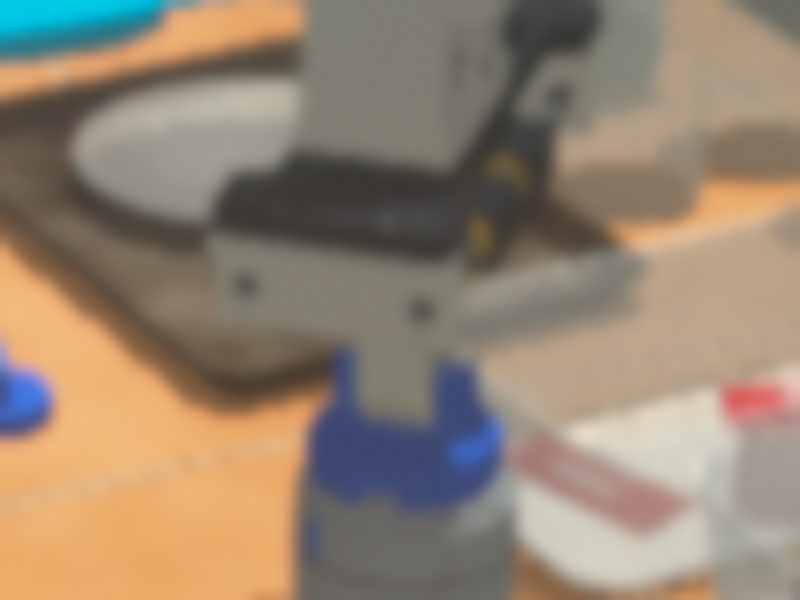

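```bash
python3 -m creep '[{"tx":-0.4,"ty":0,"tz":0,"wx":0,"wy":0,"wz":0,"gripper":1},{"tx":-1,"ty":0,"tz":0,"wx":0,"wy":0,"wz":0,"gripper":1},{"tx":-1.8,"ty":0,"tz":0,"wx":0,"wy":0,"wz":0,"gripper":1},{"tx":-1.8,"ty":0,"tz":0,"wx":0,"wy":0,"wz":0,"gripper":1}]'
python3 - <<'E'
from h import *
goto([480,-22.4,79.2],np.radians(50))
s=cam("side");crop(s,300,180,400,255,8,"s18.png")
E
```

```text
time: 13.23
tool_pos: [480.9, -22.6, 102.9]
tcp_rot: [-0.986, 1.567, -0.175]
contact_force: [-0.8, 0.0, -0.1]
grip_width: 11.7
t cm [ 2.368  0.085 -0.056] w [-0.062  0.002  0.003] 
t cm [ 2.368  0.085 -0.056] w [ 3.08e+00  5.00e-03 -3.00e-03] alt
tool [480.9 -22.6 102.9] zyaw 46.46582852417693 xaxis [ 0.003 -0.001 -1.   ] F [-0.8  0.  -0.1] q6 -1.017373380022929 w 11.725151255179473 t 13.2333
```

View pics/s18.png

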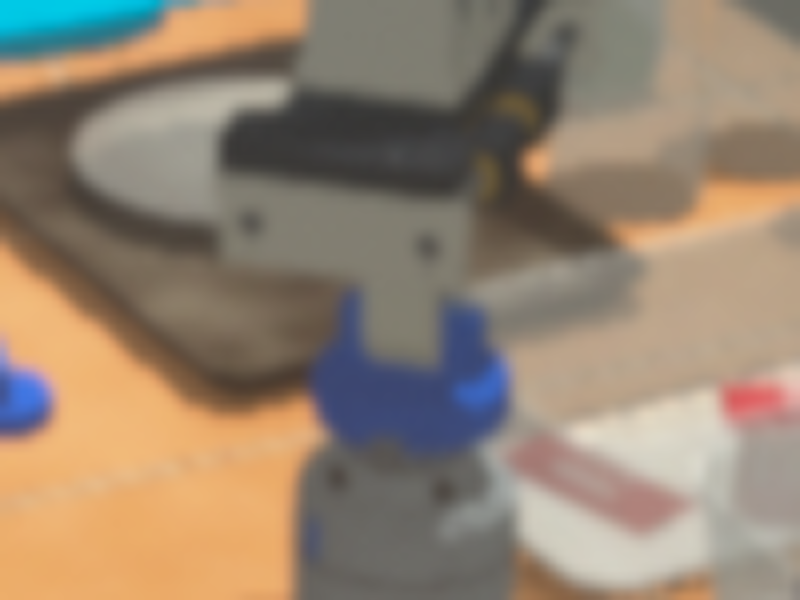

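The cap has come off and the sifter stays in the mouth. I lift well clear, offset 8 cm so the wrist camera sees the mouth.

```bash
python3 -m creep '[{"tx":-2,"ty":0,"tz":0,"wx":0,"wy":0,"wz":0,"gripper":1},{"tx":-5,"ty":0,"tz":0,"wx":0,"wy":0,"wz":0,"gripper":1},{"tx":-9,"ty":0,"tz":0,"wx":0,"wy":0,"wz":0,"gripper":1},{"tx":-12,"ty":-3,"tz":0,"wx":0,"wy":0,"wz":0,"gripper":1},{"tx":-12,"ty":-6,"tz":0,"wx":0,"wy":0,"wz":0,"gripper":1},{"tx":-12,"ty":-8,"tz":0,"wx":0,"wy":0,"wz":0,"gripper":1},{"tx":-12,"ty":-8,"tz":0,"wx":0,"wy":0,"wz":0,"gripper":1},{"tx":-12,"ty":-8,"tz":0,"wx":0,"wy":0,"wz":0,"gripper":1}]'
python3 - <<'E'
from h import *
goto([480,-22.4,225],np.radians(50))
w=cam("wrist");cv2.imwrite("pics/w19.png",w["frame"][:,:,::-1]);u,v=proj(w,[480,-22.3,107]);u,v=int(u),int(v);print(u,v);v=max(v,62)
crop(w,u-65,v-60,u+65,v+60,5,"w19c.png")
s=cam("side");crop(s,290,150,410,240,6,"s19.png")
P=cloud(w);m=(w["z_map"]>0)&(np.hypot(P[...,0]-480,P[...,1]+22.3)<32)&(P[...,2]>60)&(P[...,2]<125)
r=np.hypot(P[...,0]-480,P[...,1]+22.3)
fl=m&(P[...,2]<98)&(P[...,2]>86)
x=P[fl];A=np.c_[x[:,:2]-[480,-22.3],np.ones(len(x))];c=np.linalg.lstsq(A,x[:,2],rcond=None)[0];print("flange plane",c,len(x),"boss",np.percentile(P[m][:,2],[50,90]))
E
```

```text
time: 13.95
tool_pos: [537.5, -77.8, 220.3]
tcp_rot: [1.854, 1.569, 2.663]
contact_force: [0.1, 0.9, -0.9]
grip_width: 11.7
t cm [-0.464  7.986  0.048] w [-0.063 -0.    -0.001] 
t cm [-0.464  7.986  0.048] w [ 3.079e+00 -2.000e-03  1.000e-03] alt
tool [537.5 -77.8 220.3] zyaw 46.39827355975323 xaxis [-0.001  0.001 -1.   ] F [ 0.1  0.9 -0.9] q6 -1.0949441389084114 w 11.742521402005822 t 13.95
322 114
flange plane [1.37208026e-03 2.69410497e-03 9.18773938e+01] 2314 boss [100.81734445 102.4122692 ]
```

View pics/w19.png

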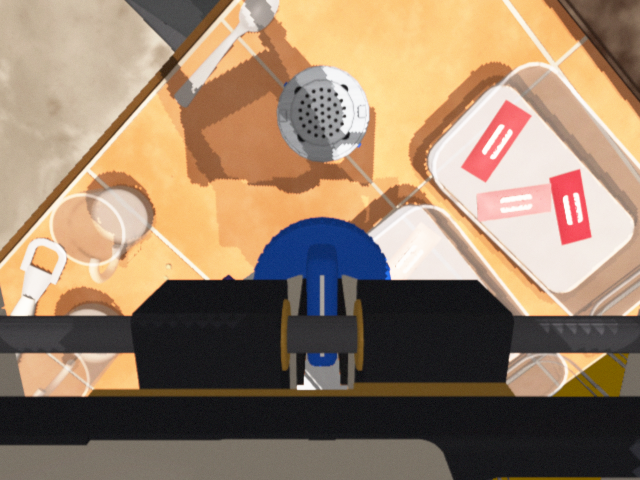

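View pics/w19c.png

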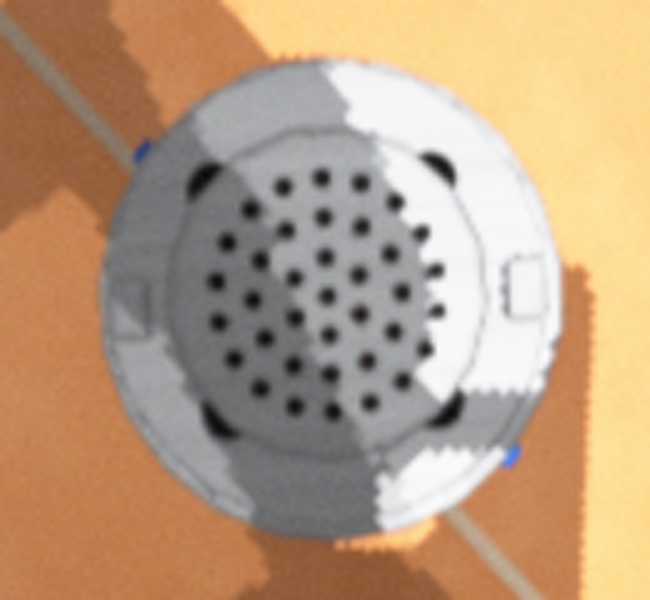

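View pics/s19.png

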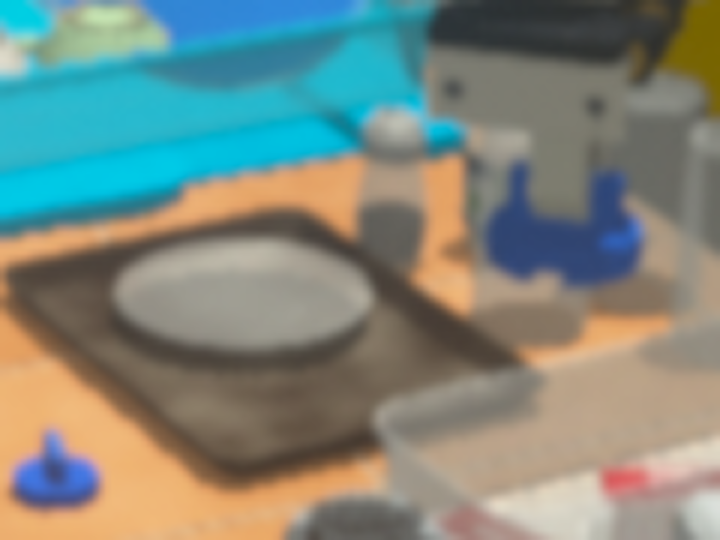

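The picture shows the sifter flat in the mouth, with its keys at crop (131,308) and (525,287) and the shaker's ribs at (142,152) and (511,456). From these I compute the lock angle.

```bash
python3 - <<'E'
from h import *
w=cam("wrist");u,v=322,114
def q(a,b,z):return atz(w,u-65+a/5-.4,v-60+b/5-.4,z)
def an(A,B):
    d=B-A;return np.degrees(np.arctan2(d[1],d[0])),(A+B)/2,np.hypot(*d[:2])
k=an(q(131,308,93),q(525,287,93));r=an(q(142,152,85),q(511,456,85));print(k,r)
print("pins minus slots",((k[0]+90-r[0]+90)%180)-90)
goto([480,-22.4,225],np.radians(46.4))
E
```

```text
(np.float64(49.451301182797), array([477.75740588, -20.64814024,  93.        ]), np.float64(59.895902582214624)) (np.float64(8.288464657101848), array([478.79014645, -21.13557659,  85.        ]), np.float64(73.21871921874553))
pins minus slots -48.837163474304845
t cm [-0.428  7.857  0.024] w [ 0.002 -0.    -0.001] 
t cm [-0.428  7.857  0.024] w [-3.14e+00  2.00e-03 -0.00e+00] alt
tool [536.8 -76.7 220.6] zyaw 46.49371558536571 xaxis [-0.001  0.001 -1.   ] F [-0.5 -0.5 -1.3] q6 -1.0949484170640102 w 11.688157072965424 t 14.1
```

The pins are 48.8° clockwise of the slots, against the stop at 50°, and my reading is good to about 1°. The flange is flat to 0.003 and the shaker is in place to within 1.5 mm and 2°. I go back above the shaker.

```bash
python3 -m creep '[{"tx":-0.4,"ty":3,"tz":0,"wx":0,"wy":0,"wz":0,"gripper":1},{"tx":-0.4,"ty":6,"tz":0,"wx":0,"wy":0,"wz":0,"gripper":1},{"tx":-0.4,"ty":7.9,"tz":0,"wx":0,"wy":0,"wz":0,"gripper":1},{"tx":-0.4,"ty":7.9,"tz":0,"wx":0,"wy":0,"wz":0,"gripper":1},{"tx":-0.4,"ty":7.9,"tz":0,"wx":0,"wy":0,"wz":0,"gripper":1},{"tx":-0.4,"ty":7.9,"tz":0,"wx":0,"wy":0,"wz":0,"gripper":1}]'
python3 - <<'E'
from h import *
goto([480,-22.4,225],np.radians(46.4))
s=cam("side");crop(s,280,160,440,280,5,"s20.png")
E
```

```text
time: 14.6
tool_pos: [480.7, -23.0, 225.2]
tcp_rot: [-1.142, 1.57, -0.33]
contact_force: [0.0, -0.7, -0.4]
grip_width: 11.5
t cm [ 0.023  0.089 -0.004] w [0.002 0.    0.001] 
t cm [ 0.023  0.089 -0.004] w [-3.14e+00 -2.00e-03  1.00e-03] alt
tool [480.7 -23.  225.2] zyaw 46.507954520514666 xaxis [ 0.001 -0.    -1.   ] F [ 0.  -0.7 -0.4] q6 -1.0187941043850814 w 11.513462749895725 t 14.6
```

View pics/s20.png

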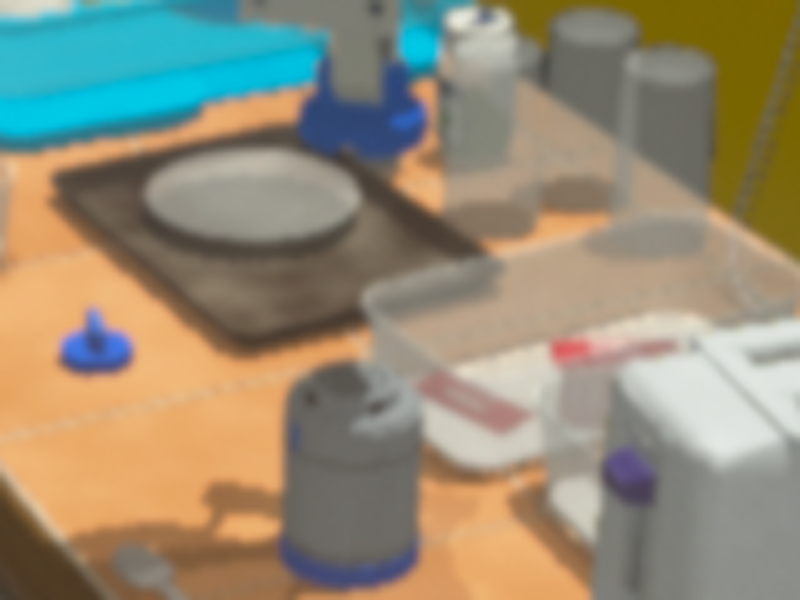

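The shaker stands upright with the sifter flat on it at (350,385), and the cap is held far above at (360,115).

```bash
python3 -c "
from plant import *
print(close_job())"
```

```text
the job is handed in; nothing more can be done
None
```

I handed the job in at about 14.7 s. The sifter is locked flat on the shaker and the gripper holds the blue cap about 13 cm above it.

**What I did:** I gripped the larger blue cap by its bar and lowered the set with the pins in the slots, meeting no force until it seated. I turned it clockwise until the moment rose to 0.22 N m at the stop. I eased back within the 3° play and pulled the cap straight up. The highest contact force I saw was about 6 N.

**Last checks:**
- **Lock:** the pins measured 48.8° clockwise of the slots, against the 50° stop; my reading is good to about 1°.
- **Flatness:** the sifter's flange is level on the rim, with a slope of about 0.003.
- **Shaker:** it is in place to within about 1.5 mm and 2°, which is about the camera accuracy. A degree or two of twist is therefore possible.
- **Cap and bystanders:** the bar is still held at 11.5 mm. I gave the glasses and the spoon no separate check at the end, but nothing passed near them.

**What disagreed:** the fingertips really end about 33 mm above the TCP the robot reports. My first grasp therefore closed above the bar without touching anything. I measured the gap in the images, went that much lower, and the second grasp held.

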